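# Run the tilt fixture home and hold its plate at the pointer

### The arm

A 6-joint arm with a two-finger parallel gripper is mounted at the origin on the work surface. World frame = base frame: x ahead of the robot, y to its left, z up, the work surface at z = 0. Lengths are in m, angles in rad, forces in N, time in s.
With the tool pointing down it reaches from about 0.35 to 0.775 m from the base axis. Payload 7.3 kg.
Tool frame: the origin (TCP) lies midway between the tips of the shut fingers; the grasp point (between the pads) lies 19 mm behind it; z points along the fingers, y is the direction in which the jaws open and shut (so a half turn about z gives the same grasp; the last joint's range is limited). The gripper opens to 92 mm and grips with 3 to 60 N. Pads are 19 mm wide; open, the fingers measure 130 mm over their backs; the gripper's body (75 mm by 190 mm) begins 47 mm behind the grasp point.
Start: joints at [1.044, 0.342, 1.524, -0, 1.275, -0.146], TCP at [0.195, 0.487, 0.227] pointing down, gripper open.
Joint ranges: [-2.53, 2.53], [-0.77, 2.02], [0.04, 2.7], [-1, 4.14], [0.28, 2.66], [-3.11, 3.11]. Speed limits (rad/s): [2.57, 2.57, 3.14, 3.14, 3.14, 3.14].

### API

Orientations are given as [roll, pitch, yaw] about the fixed x, y, z axes, in that order (R = Rz(yaw) Ry(pitch) Rx(roll)).
In Python, from cell import status, eyes, job gives the robot as it stands.
- The arm moves only by the tool jog_arm, never from a script. Its argument "series" is a list of rows, each a list of 3 entries, a list of its own where there are three numbers: the gripper command: -1 is shut, 1 is fully open, values between are in proportion, then the shift along the tool's x, y, z in m, then the turn, a rotation vector about the tool's x, y, z in rad. In form: [[grip, [x, y, z], [ax, ay, az]], ...]. A call has 1 to 12 rows; each row is the pose to reach, as a shift and turn from the pose commanded when the call began, along the tool's axes at that moment; what a row does not reach only later rows make up. A row lasts 1/12 s, in which the tool goes at most 41.7 mm and 7.16 degrees, less where a joint would pass 70% of its speed; a pose out of reach is approached as far as the arm can. A call with a gripper value outside its range is refused whole. The fingers move at their own pace and stop on an object; "squeeze" is the grip in N (left out, the last holds). Time passes only in rows, so rows that repeat a pose let the fingers close. It gives the time, the measured TCP pose, the force and the opening at its end, in the units of the state.
- status.observe(): the state, without advancing time (a new reading comes with each control period).
- eyes.read_camera(name): name is "scene" or "top" or "wrist"; returns a dict with "img" (420x560x3 uint8, red, green, blue), "range_z" (420x560 float32, m along the optical axis (not along the pixel's ray), 0 where there is no reading), "camera_matrix" (3x3 intrinsics, pixels), "k1" (the pictures are not rectified: a ray, as slopes to the right and down, at radius r is drawn at 1 + k1 r^2 times it, then the intrinsics apply), "T" (4x4, takes a point from camera to world coordinates); the wrist camera has in their place "tool_from_camera" (4x4, takes a point from camera to tool coordinates, whose origin is the TCP and whose axes are the flange's). Camera axes: x right, y down, z forward; pixel columns grow to the right and rows downward; lengths in m; the calibration is good to about 2 mm. A picture is of the moment at which its call begins: read the wrist's pose just before it.
- job.hand_in(): hands the job in, once; it reports no verdict.
The state is a dict: "time": time; "qpos": joint angles; "qvel": joint speeds; "joint_efforts": joint torques, N m; "tool_pos": TCP position; "tool_rot": TCP orientation; "contact_force": force on the tool from outside, world axes, zero at the start; "torque": the same for the moment, N m; "opening": finger opening in m.
Only numpy, scipy, OpenCV 4.12 (cv2) and the standard library are available. Lean on these libraries where they do the work, as an engineer would, in place of code of your own. Each camera call takes 0.05 s, during which the arm holds its last target.

### The job

On the green set-up fixture, first slide the grey carriage (it has a black knob) fully home against the orange end stop, with the hinged tilt plate still lying flat. Then lift the tilt plate (it has a black bar handle) until it stands at the same angle as the red pointer beside it (yellow index level with the red pointer's dot) and finish while holding it up there, still, with the fingers, so that a workmate can lock it: it falls if let go. Keep the carriage against the stop, do not move the red pointer, and leave the other things on the bench alone.

Things in the scene. Friction and masses are not known exactly. Their poses are not given: they have to be found in the camera images.
- fixture_base: Green cast base, 170 mm (x) by 500 mm (y), 22 mm thick, fixed on the bench, carrying two steel ways along its y axis (tops 42 mm above the bench). Origin: centre of the underside; z up. An orange stop block (160 x 30 mm, top 62 mm above the bench) stands across its -y end. The carriage slides along the base's -y direction to reach it.
- carriage (a joint): Slide of the grey carriage (170 mm in x, 240 mm in y, top 65 mm above the bench) along the base, in metres: 0 = far (+y) end, grows as it moves along the base's -y axis, 0.180 = home against the orange stop, where it stops hard. Friction about 5 N, plus 12 N per m/s; it stays where it is left.
- knob_grip (a point): Point on the axis of the carriage's black upright knob (20 mm diameter cylinder, 50 mm tall, on a wider foot), 21 mm below the knob's top; 102 mm above the bench. The knob stands near the -y end of the carriage, 112 mm from the middle of the tilt plate, and moves with the carriage.
- tilt_plate: Hinged aluminium plate on the carriage, 150 x 130 x 10 mm, steel die plate on top, 0.55 to 0.95 kg. Origin: middle of the hinge axis, 76 mm above the bench, at the carriage's far side. Own y = hinge axis; own -x runs from hinge to free edge (towards the robot). Flat: axes parallel to the base's. The free edge lifts by turning positively about own y, 0 to 1.3 rad; it falls back if let go.
- bar_mid (a point): Middle of the plate's black bar handle: round bar 12 mm in diameter, 104 mm long, parallel to the hinge axis, with a sloping arm at either end. At x = -185, z = +35 mm in the plate's frame: 111 mm above the bench when the plate lies flat, 25 mm out from its free edge, 30 mm above its face, free beneath.
- plate_index (a point): Outer end of the yellow index pin (12 mm diameter) on the plate's +y side edge, 150 mm from the hinge axis, at x = -150 mm, y = +75 mm in the plate's frame.
- pointer (a joint): Angle of the red pointer above flat, rad (0 = parallel to the flat plate, growing upward): the wanted plate angle, preset from 0.5 to 1.0 and clamped tight. A red arm 185 mm long on the same hinge axis, 84 mm to +y of the plate's origin. A fixed aluminium scale arc, 165 mm radius about the hinge axis, stands just outside it, 94 mm to +y of the plate's origin.
- pointer_tip (a point): Face of the red dot (14 mm diameter) on the pointer's side facing the plate, 150 mm from the hinge axis, 75 mm to +y of the plate's middle; own -x points along the arm from hinge to tip, own y is the hinge axis. When the plate is at the pointer's angle, plate_index coincides with this point and the plate's x axis is parallel to this x axis.
- hex_key: Bystander: dark steel hex key with a red loop handle, 165 mm long, lying in front of the fixture. Origin under its middle.
- steel_block: Bystander: steel block 75 x 50 x 25 mm behind the fixture. Origin: centre of underside.
- bushing: Bystander: brass ring, 38 mm diameter, 35 mm tall, behind the fixture. Origin: centre of underside.
- oil_bottle: Bystander: white oil bottle with red cap, 56 mm diameter, 130 mm tall, to the left of the fixture. Origin: centre of underside.
- screwdriver: Bystander: screwdriver with black handle, lying to the left. Origin under its middle.
- die_block: Bystander: green die shoe 90 x 120 mm with a steel block and two pins, 72 mm tall, to the right of the fixture. Origin: centre of underside.
- cap_screw: Bystander: dark cap screw standing on its 22 mm head, 50 mm tall, behind the fixture. Origin: centre of underside.

How it is judged:
By the outcome, as a careful person would: the job done as asked, in the order asked, and still so for the second after the job is handed in, while the arm keeps its last pose, push and grip.
It also fails if it takes over 51 s, if anything falls off the work surface, if the arm or the gripper's body presses on something with over 40 N, if the wrist force passes 120 N, or if a joint passes its speed limit or range.

## Working session

There is one attempt and no reset: what is moved stays moved. The work goes in short steps, Python scripts to look and compute and a tool call to move; the robot and the scene stay as the last step left them, time stands still between calls to the robot, and variables do not carry over. Pictures are saved under pics/ and viewed, and the job is handed in when it is done.

Besides the shell and the picture viewer there is one more tool, called as a command line: name --argument value ..., lists and objects as JSON in quotes. jog_arm: Moves the arm, as the interface text tells. Its arguments: {"type":"object","properties":{"series":{"type":"array","items":{"type":"array"}},"squeeze":{"type":"number"}},"required":["series"]}

```bash
mkdir -p pics; ls
python3 - <<'E'
from cell import status, eyes
import cv2
s=status.observe(); print(s)
for n in ["scene","top","wrist"]:
    c=eyes.read_camera(n); cv2.imwrite(f"pics/{n}0.png",c["img"][:,:,::-1]); print(n,{k:v for k,v in c.items() if k not in("img","range_z")})
    import numpy as np; np.savez(f"pics/{n}0.npz",**{k:np.array(v) for k,v in c.items()})
E
```

```text
pics
{'time': 0.0, 'qpos': array([ 1.04396031e+00,  3.42715742e-01,  1.52505286e+00, -7.01278584e-07,
        1.27542953e+00, -1.46002165e-01]), 'qvel': array([ 0.00040234, -0.0004442 , -0.00012903,  0.00080239,  0.00011154,
       -0.0015328 ]), 'joint_efforts': array([-1.84161632e-03, -4.31232297e+01, -2.44217008e+01,  7.14785582e-02,
        5.59347065e-02, -1.48425252e-04]), 'tool_pos': array([0.19489969, 0.48701485, 0.2260361 ]), 'tool_rot': array([-3.14000416e+00, -2.32908103e-04,  2.76075882e+00]), 'contact_force': array([-0.20926758, -0.16432216,  0.11607944]), 'torque': array([ 0.03759695, -0.00116765,  0.02867816]), 'opening': 0.09188949174355053}
scene {'camera_matrix': array([[539.38559693,   0.        , 285.2720684 ],
       [  0.        , 539.38559693, 222.46136994],
       [  0.        ,   0.        ,   1.        ]]), 'k1': -0.15974278559485156, 'T': array([[-0.23185131,  0.59153   , -0.77222874,  1.58265346],
       [ 0.97273989,  0.14482225, -0.18111773,  0.24619957],
       [ 0.00469933, -0.79317008, -0.60898205,  0.9020204 ],
       [ 0.        ,  0.        ,  0.  
[... 348 characters left out ...]
02549],
       [-0.00409571, -0.14784498, -0.98900207,  1.54584201],
       [ 0.        ,  0.        ,  0.        ,  1.        ]])}
wrist {'camera_matrix': array([[300.1703694 ,   0.        , 277.28657631],
       [  0.        , 300.1703694 , 206.7764593 ],
       [  0.        ,   0.        ,   1.        ]]), 'k1': -0.00638079873028207, 'tool_from_camera': array([[-1.41765894e-03, -9.53902799e-01, -3.00112380e-01,
         8.09394618e-02],
       [ 9.99998916e-01, -1.47181152e-03, -4.56238060e-05,
        -7.11504972e-04],
       [-3.98188183e-04, -3.00112119e-01,  9.53903851e-01,
        -1.57906342e-01],
       [ 0.00000000e+00,  0.00000000e+00,  0.00000000e+00,
         1.00000000e+00]])}
```

View pics/scene0.png

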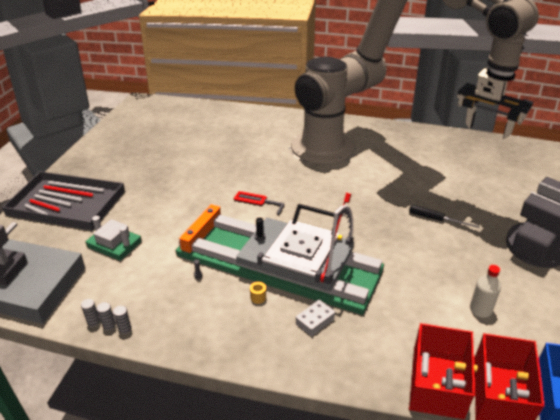

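View pics/top0.png

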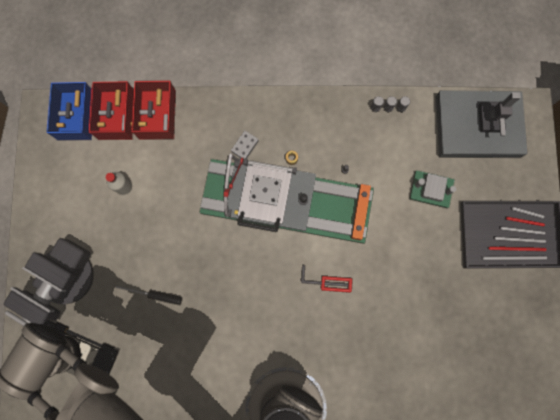

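View pics/wrist0.png

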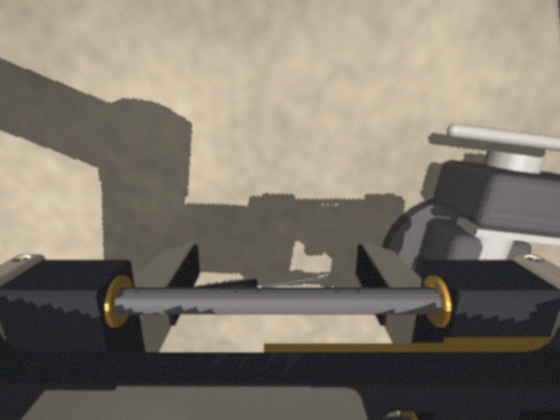

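The scene view shows the fixture at about (280,255), with the orange stop at (200,230), the knob at (260,228) and the red pointer near (348,200). In the top view the knob is at (303,198) and the bar at (258,224). I'll enlarge these for measuring.

```bash
cat > h.py <<'E'
import numpy as np, cv2
def load(n):
    d=np.load(f"pics/{n}.npz"); return {k:d[k] for k in d}
def rays(c,uv):
    K=c["camera_matrix"];uv=np.atleast_2d(np.array(uv,float))
    p=(uv-[K[0,2],K[1,2]])/K[0,0]; s=p.copy()
    for _ in range(20): s=p/(1+float(c["k1"])*(s**2).sum(1,keepdims=True))
    return np.c_[s,np.ones(len(s))]
def atz(c,uv,z,T=None):
    T=c["T"] if T is None else T
    d=rays(c,uv)@T[:3,:3].T; o=T[:3,3]
    t=(z-o[2])/d[:,2]; return o+d*t[:,None]
def dep(c,uv,T=None):
    T=c["T"] if T is None else T
    uv=np.atleast_2d(uv); z=np.array([c["range_z"][int(round(v)),int(round(u))] for u,v in uv])
    return (rays(c,uv)*z[:,None])@T[:3,:3].T+T[:3,3]
def cloud(c,T=None):
    T=c["T"] if T is None else T
    vv,uu=np.mgrid[0:420,0:560]; r=rays(c,np.c_[uu.ravel(),vv.ravel()])
    z=c["range_z"].ravel()
    P=(r*z[:,None])@T[:3,:3].T+T[:3,3]; P[z<=0]=np.nan
    return P.reshape(420,560,3)
def proj(c,P,T=None):
    T=c["T"] if T is None else T
    q=(np.atleast_2d(P)-T[:3,3])@T[:3,:3]; s=q[:,:2]/q[:,2:]
    s=s*(1+float(c["k1"])*(s**2).sum(1,keepdims=True)); K=c["camera_matrix"]
    return s*K[0,0]+[K[0,2],K[1,2]]
def crop(c,x0,y0,x1,y1,f,name):
    cv2.imwrite(name,cv2.resize(c["img"][y0:y1,x0:x1,::-1],None,fx=f,fy=f,interpolation=cv2.INTER_CUBIC))
E
python3 - <<'E'
from h import *
t=load("top0");s=load("scene0")
crop(t,190,140,390,260,4,"pics/tc.png"); crop(s,170,180,390,310,3.6,"pics/sc.png")
P=cloud(t)
# colour segmentation
hsv=cv2.cvtColor(t["img"],cv2.COLOR_RGB2HSV)
m=(hsv[...,0]>5)&(hsv[...,0]<16)&(hsv[...,1]>180)&(hsv[...,2]>120); m[:, :340]=0;m[:,380:]=0
print("stop",np.argwhere(m).shape,np.nanmean(P[m],0))
g=(hsv[...,0]>55)&(hsv[...,0]<85)&(hsv[...,1]>80); g[:, :195]=0; g[:,385:]=0
pts=np.argwhere(m)[:,::-1].astype(np.float32); r=cv2.minAreaRect(pts);print(r); b=cv2.boxPoints(r);print(atz(t,b,.062))
E
```

```text
stop (0, 2) [nan nan nan]
((0.0, 0.0), (0.0, 0.0), 0.0)
[[1.25761657 0.91954925 0.062     ]
 [1.25761657 0.91954925 0.062     ]
 [1.25761657 0.91954925 0.062     ]
 [1.25761657 0.91954925 0.062     ]]<stdin>:8: RuntimeWarning: Mean of empty slice
```

View pics/tc.png

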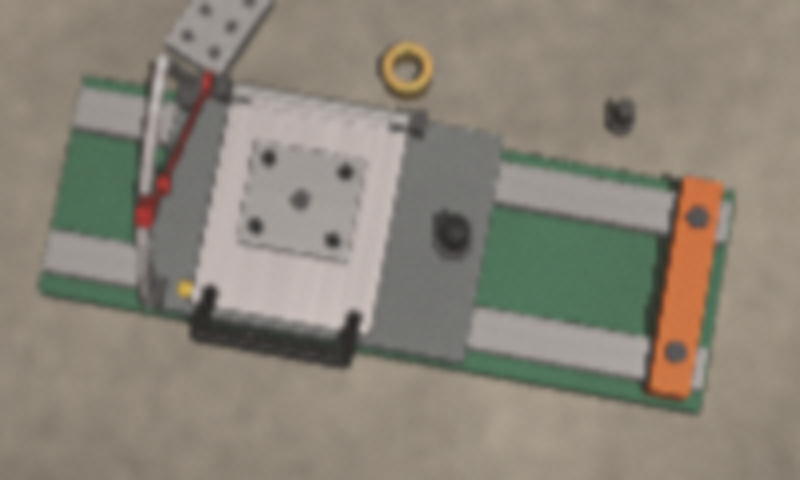

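View pics/sc.png

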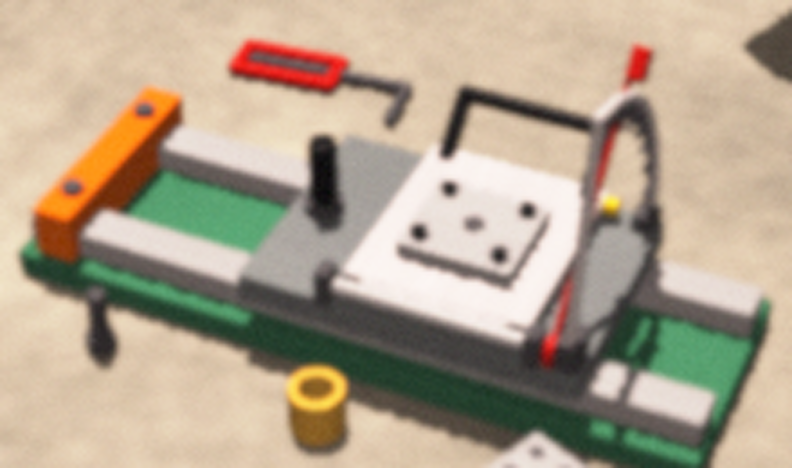

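The enlarged top crop gives the base corners at crop pixels (83,77), (735,190), (700,412) and (40,292). The knob top is near (452,228), the bar ends are at (200,335) and (348,360), and the yellow index is at (186,290). The pointer stands well up, with its dot at (163,184).

Run:
```python
from h import *
t=load("top0");s=load("scene0")
f=lambda L:np.array(L)/4+[190,140]-0.375
B=atz(t,f([(83,77),(735,190),(700,412),(40,292)]),.022); print("base",B.round(4))
print("ctr",B.mean(0)); d1=B[0]-B[1];d2=B[3]-B[2]; d3=B[0]-B[3];d4=B[1]-B[2]
for d in(d1,d2): print(np.linalg.norm(d),np.arctan2(-d[0],d[1]))
for d in(d3,d4): print(np.linalg.norm(d),np.arctan2(d[1],d[0]))
S=atz(t,f([(683,178),(723,183),(690,398),(648,393)]),.062); print("stop",S.mean(0),S)
print("knob",atz(t,f([(452,230)]),.123),dep(t,f([(452,230)])))
C=atz(t,f([(503,135),(467,360)]),.065); print("carr -y edge",C,C.mean(0))
print("bar",atz(t,f([(195,335),(350,360)]),.111), dep(t,f([(270,348)])))
print("index",atz(t,f([(186,290)]),.076),dep(t,f([(186,290)])))
print("dot",dep(t,f([(163,184),(146,213),(208,80)])))
g=lambda L:np.array(L)/3.6+[170,180]-0.36
print("scene: knobtop",dep(s,g([(322,142)])),"bar",dep(s,g([(470,95),(525,110),(585,125)])),"idx",dep(s,g([(611,206)])),"tip",dep(s,g([(640,55),(549,350)])))
```

```text
base [[ 0.7301  0.2254  0.022 ]
 [ 0.6416 -0.2638  0.022 ]
 [ 0.4752 -0.2334  0.022 ]
 [ 0.5659  0.2541  0.022 ]]
ctr [ 0.60317384 -0.00440521  0.022     ]
0.4971775003712219 -0.17887736113782557
0.49589569669940076 -0.18393767383339757
0.16670020271760314 -0.1730756576228673
0.1692070782679318 -0.18077452330084692
stop [ 0.56169997 -0.21958844  0.062     ] [[ 0.64218669 -0.21924415  0.062     ]
 [ 0.63843019 -0.24836858  0.062     ]
 [ 0.48123732 -0.22041771  0.062     ]
 [ 0.48494568 -0.1903233   0.062     ]]
knob [[ 0.59245929 -0.04879593  0.123     ]] [[ 0.5920785  -0.04873292  0.12500281]]
carr -y edge [[ 0.6737785  -0.08829851  0.065     ]
 [ 0.50878279 -0.06066965  0.065     ]] [ 0.59128065 -0.07448408  0.065     ]
bar [[0.52099242 0.13011092 0.111     ]
 [0.5031995  0.02225938 0.111     ]] [[0.51024171 0.07719226 0.12233339]]
index [[0.55834688 0.14018623 0.076     ]] [[0.55812422 0.14005041 0.07738432]]
dot [[0.61003864 0.14446771 0.19662644]
 [0.58586269 0.15267287 0.22006502]
 [0.71176105 0.12575184 0.08012807]]
scene: knobtop [[ 0.59358122 -0.05035188  0.12045778]] bar [[0.50905253 0.03245494 0.11409877]
 [0.5123786  0.07210517 0.11048624]
 [0.52699397 0.11621124 0.11596871]] idx [[0.56401638 0.14229971 0.07931904]] tip [[0.58728529 0.15477517 0.22047337]
 [0.71720776 0.12757341 0.08346896]]
```

jog_arm --series '[[1,[0,0,-0.1],[0,0,0]],[1,[-0.1,-0.06,-0.1],[0,0,0.12]],[1,[-0.13,-0.08,-0.1],[0,0,0.24]],[1,[-0.17,-0.1,-0.1],[0,0,0.36]],[1,[-0.2,-0.13,-0.1],[0,0,0.48]],[1,[-0.24,-0.15,-0.1],[0,0,0.6]],[1,[-0.28,-0.17,-0.1],[0,0,0.72]],[1,[-0.31,-0.19,-0.1],[0,0,0.84]],[1,[-0.35,-0.22,-0.1],[0,0,0.96]],[1,[-0.39,-0.24,-0.1],[0,0,1.08]],[1,[-0.42,-0.26,-0.1],[0,0,1.2]],[1,[-0.46,-0.28,-0.1],[0,0,1.32]]]'

```text
time: 1.15
tool_pos: [0.4639, 0.1243, 0.3261]
tool_rot: [3.142, -0.0, 1.435]
contact_force: [1.1, 1.0, 0.3]
opening: 0.0915
```

jog_arm --series '[[1,[0,0,0],[0,0,0]],[1,[0,0,0],[0,0,0]]]'

```text
time: 1.32
tool_pos: [0.464, 0.1246, 0.3253]
tool_rot: [-3.14, 0.0, 1.437]
contact_force: [-0.4, 0.5, -0.2]
opening: 0.0914
```

```bash
cat >> h.py <<'E'
from scipy.spatial.transform import Rotation as Ro
def look(tag,names=("scene","top","wrist")):
    from cell import status, eyes
    s=status.observe(); print({k:np.round(s[k],4) for k in("time","qpos","tool_pos","tool_rot","contact_force","opening")})
    out={}
    for n in names:
        if n=="wrist": s=status.observe()
        c=eyes.read_camera(n)
        if n=="wrist":
            Tt=np.eye(4);Tt[:3,:3]=Ro.from_euler("xyz",s["tool_rot"]).as_matrix();Tt[:3,3]=s["tool_pos"]; c["T"]=Tt@c["tool_from_camera"]
        np.savez(f"pics/{n}{tag}.npz",**{k:np.array(v) for k,v in c.items()}); cv2.imwrite(f"pics/{n}{tag}.png",c["img"][:,:,::-1]); out[n]=c
    return out
E
python3 -c "
from h import *
look('1',('wrist',))"
```

```text
{'time': np.float64(1.3167), 'qpos': array([1.0250e-01, 1.9870e-01, 1.4497e+00, 2.0000e-04, 1.4947e+00,
       2.3590e-01]), 'tool_pos': array([0.464 , 0.1246, 0.3253]), 'tool_rot': array([-3.1401e+00,  1.0000e-04,  1.4373e+00]), 'contact_force': array([-0.365 ,  0.5156, -0.1527]), 'opening': np.float64(0.0914)}
```

View pics/wrist1.png

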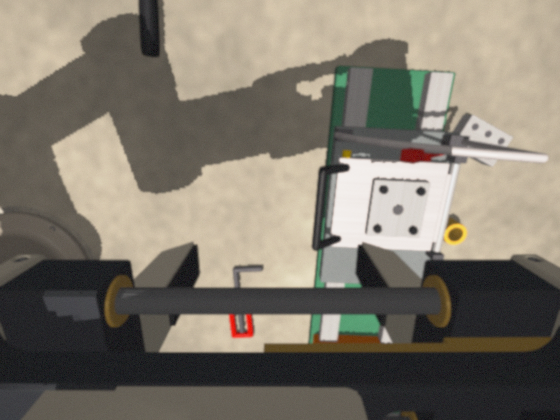

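jog_arm --series '[[1,[-0.04,0.038,0],[0,0,0.047]],[1,[-0.08,0.077,0],[0,0,0.047]],[1,[-0.12,0.115,0],[0,0,0.047]],[1,[-0.155,0.1505,0],[0,0,0.047]],[1,[-0.155,0.1505,0],[0,0,0.047]],[1,[-0.155,0.1505,0],[0,0,0.047]],[1,[-0.155,0.1505,0.04],[0,0,0.047]],[1,[-0.155,0.1505,0.08],[0,0,0.047]],[1,[-0.155,0.1505,0.12],[0,0,0.047]],[1,[-0.155,0.1505,0.12],[0,0,0.047]]]'

```text
time: 2.2
tool_pos: [0.5875, -0.0439, 0.1981]
tool_rot: [-3.126, -0.001, 1.397]
contact_force: [-0.6, 0.4, -1.0]
opening: 0.0917
```

```bash
python3 -c "
from h import *
look('2',('wrist','top'))"
```

```text
{'time': np.float64(2.2), 'qpos': array([-2.0490e-01,  4.9110e-01,  1.3699e+00,  5.0000e-04,  1.2963e+00,
       -3.1200e-02]), 'tool_pos': array([ 0.5875, -0.0439,  0.1981]), 'tool_rot': array([-3.1259e+00, -1.0000e-03,  1.3969e+00]), 'contact_force': array([-0.5871,  0.3531, -0.9516]), 'opening': np.float64(0.0917)}
```

View pics/wrist2.png

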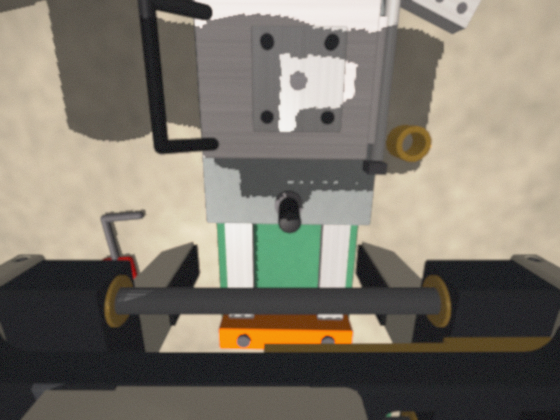

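Run:
```python
from h import *
c=load("wrist2"); P=cloud(c)
print(dep(c,[(290,222),(289,218),(290,226)]))
m=(P[...,2]>.105)&(P[...,2]<.135)&(abs(P[...,0]-.59)<.03)&(abs(P[...,1]+.05)<.03)
q=P[m];print(len(q),np.nanmin(q,0),np.nanmax(q,0))
print("proj",proj(c,[[.5925,-.0489,.123]]))
crop(c,200,140,380,260,4,"pics/wc.png")
b=[(205,222),(372,222)]; print(dep(c,b))
```

```text
[[ 0.59604505 -0.05108454  0.122846  ]
 [ 0.59577882 -0.04770952  0.12221381]
 [ 0.59550996 -0.05419282  0.1238377 ]]
519 [ 0.58593296 -0.06076908  0.10547293] [ 0.60528776 -0.04154556  0.12455432]
proj [[285.33175259 220.29429175]]
[[ 4.85228726e-01 -7.85011051e-02 -9.36038101e-04]
 [ 6.93393293e-01 -1.13923139e-01 -3.16631396e-04]]
```

View pics/wc.png

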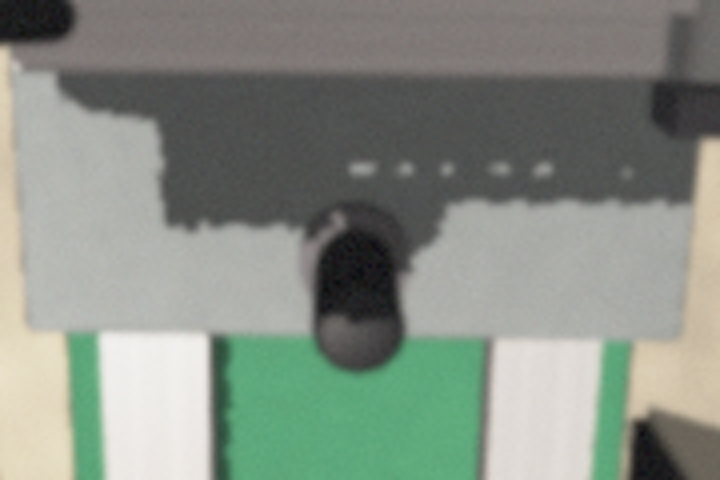

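jog_arm --series '[[1,[0,0,0.03],[0,0,0]],[1,[0,0,0.03],[0,0,0]]]'

```text
time: 2.47
tool_pos: [0.5921, -0.0458, 0.1757]
tool_rot: [-3.141, -0.0, 1.395]
contact_force: [-0.6, 1.0, -1.2]
opening: 0.092
```

jog_arm --series '[[1,[-0.004,0.004,0.035],[0,0,0]],[1,[-0.004,0.004,0.07],[0,0,0]],[1,[-0.004,0.004,0.092],[0,0,0]],[1,[-0.004,0.004,0.092],[0,0,0]],[-0.5,[-0.004,0.004,0.092],[0,0,0]],[-0.8,[-0.004,0.004,0.092],[0,0,0]],[-1,[-0.004,0.004,0.092],[0,0,0]],[-1,[-0.004,0.004,0.092],[0,0,0]],[-1,[-0.004,0.004,0.092],[0,0,0]],[-1,[-0.004,0.004,0.092],[0,0,0]],[-1,[-0.004,0.004,0.092],[0,0,0]]]' --squeeze 25

```text
time: 3.38
tool_pos: [0.5958, -0.0516, 0.0845]
tool_rot: [3.141, -0.0, 1.394]
contact_force: [0.8, 0.5, -0.0]
opening: 0.0497
```

jog_arm --series '[[-1,[0,0,0],[0,0,0]],[-1,[0,0,0],[0,0,0]],[-1,[0,0,0],[0,0,0]],[-1,[0,0,0],[0,0,0]],[-1,[0,0,0],[0,0,0]],[-1,[0,0,0],[0,0,0]]]'

```text
time: 3.88
tool_pos: [0.595, -0.0515, 0.0838]
tool_rot: [-3.14, -0.0, 1.394]
contact_force: [-3.2, 0.3, 1.2]
opening: 0.0195
```

jog_arm --series '[[-1,[-0.01,0,0],[0,0,0]],[-1,[-0.02,0,0],[0,0,0]],[-1,[-0.03,0,0],[0,0,0]],[-1,[-0.042,0,0],[0,0,0]],[-1,[-0.054,0,0],[0,0,0]],[-1,[-0.066,0,0],[0,0,0]],[-1,[-0.078,0,0],[0,0,0]],[-1,[-0.09,0,0],[0,0,0]],[-1,[-0.1,0,0],[0,0,0]],[-1,[-0.11,0,0],[0,0,0]],[-1,[-0.115,0,0],[0,0,0]],[-1,[-0.115,0,0],[0,0,0]]]'

```text
time: 4.88
tool_pos: [0.5739, -0.1654, 0.0839]
tool_rot: [-3.139, -0.0, 1.393]
contact_force: [-6.5, -1.9, 4.1]
opening: 0.0193
```

```bash
python3 -c "
from h import *
o=look('3',('scene',))
crop(o['scene'],130,150,390,320,3,'pics/sc3.png')"
```

```text
{'time': np.float64(4.8833), 'qpos': array([-4.0850e-01,  6.1360e-01,  1.4965e+00, -6.0000e-04,  1.0345e+00,
       -2.3060e-01]), 'tool_pos': array([ 0.5739, -0.1654,  0.0839]), 'tool_rot': array([-3.1386e+00, -2.0000e-04,  1.3932e+00]), 'contact_force': array([-6.4526, -1.9124,  4.0649]), 'opening': np.float64(0.0193)}
```

View pics/sc3.png

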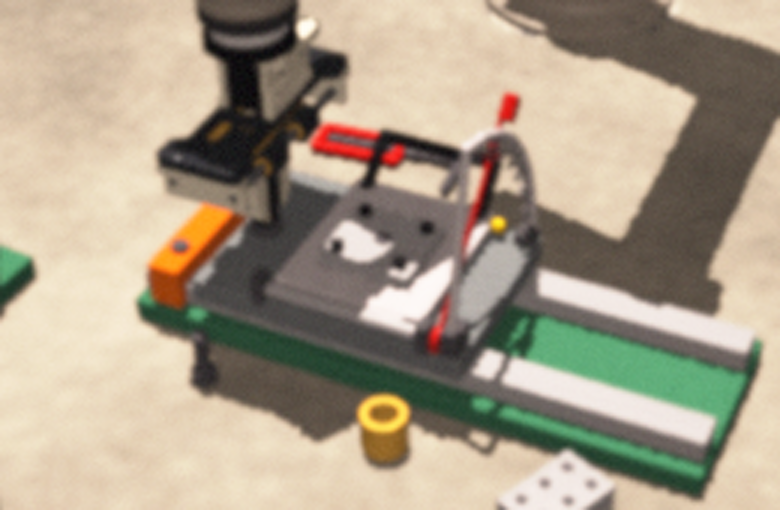

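The carriage is now about 15 mm from the stop. I'll advance slowly and watch the force.

jog_arm --series '[[-1,[-0.003,-0.001,0],[0,0,0]],[-1,[-0.006,-0.001,0],[0,0,0]],[-1,[-0.009,-0.001,0],[0,0,0]],[-1,[-0.012,-0.001,0],[0,0,0]],[-1,[-0.014,-0.001,0],[0,0,0]],[-1,[-0.016,-0.001,0],[0,0,0]]]'

```text
time: 5.43
tool_pos: [0.5714, -0.1793, 0.0839]
tool_rot: [-3.141, -0.002, 1.394]
contact_force: [-1.6, 5.5, 1.5]
opening: 0.0195
```

jog_arm --series '[[-1,[-0.002,0,0],[0,0,0]],[-1,[-0.004,0,0],[0,0,0]],[-1,[-0.005,0,0],[0,0,0]],[-1,[-0.005,0,0],[0,0,0]]]'

```text
time: 5.77
tool_pos: [0.5707, -0.1827, 0.0839]
tool_rot: [-3.14, -0.004, 1.394]
contact_force: [0.8, 12.3, 2.6]
opening: 0.0194
```

jog_arm --series '[[-1,[-0.002,0,0],[0,0,0]],[-1,[-0.003,0,0],[0,0,0]],[-1,[-0.003,0,0],[0,0,0]],[-1,[-0.003,0,0],[0,0,0]]]'

```text
time: 6.1
tool_pos: [0.5707, -0.1829, 0.0838]
tool_rot: [-3.14, -0.008, 1.394]
contact_force: [2.7, 21.7, 3.6]
opening: 0.0194
```

```bash
python3 -c "
from h import *
o=look('4',('scene','top'))
crop(o['scene'],130,150,330,290,4,'pics/sc4.png')"
```

```text
{'time': np.float64(6.1), 'qpos': array([-0.4419,  0.6165,  1.4909,  0.0083,  1.0375, -0.2697]), 'tool_pos': array([ 0.5707, -0.1829,  0.0838]), 'tool_rot': array([-3.1402, -0.0078,  1.3943]), 'contact_force': array([ 2.7292, 21.7415,  3.5658]), 'opening': np.float64(0.0194)}
```

View pics/sc4.png

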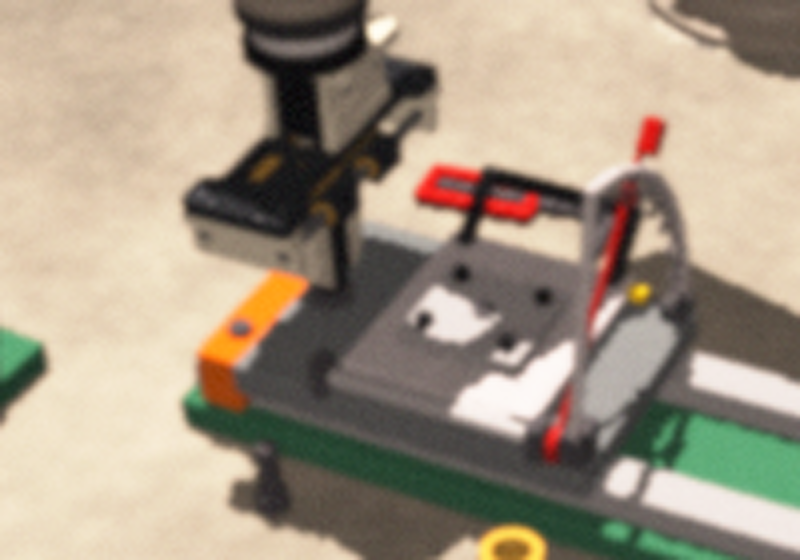

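The force rose from 12 to 22 N with only 0.2 mm of motion, and the total slide of 0.134 m matches the expected gap, so the carriage is home. I'll release and rise.

jog_arm --series '[[-1,[0.002,0,0],[0,0,0]],[0,[0.002,0,0],[0,0,0]],[0.5,[0.002,0,0],[0,0,0]],[1,[0.002,0,0],[0,0,0]],[1,[0.002,0,0],[0,0,0]],[1,[0.002,0,0],[0,0,0]],[1,[0.002,0,-0.04],[0,0,0]],[1,[0.002,0,-0.08],[0,0,0]],[1,[0.002,0,-0.12],[0,0,0]],[1,[0.002,0,-0.16],[0,0,0]],[1,[0.002,0,-0.2],[0,0,0]],[1,[0.002,0,-0.2],[0,0,0]]]'

```text
time: 7.2
tool_pos: [0.5731, -0.1878, 0.2934]
tool_rot: [3.126, 0.004, 1.393]
contact_force: [0.2, -0.2, 0.5]
opening: 0.0878
```

```bash
python3 -c "
from h import *
o=look('5')
crop(o['top'],190,140,390,260,4,'pics/tc5.png');crop(o['scene'],130,150,330,290,4,'pics/sc5.png')"
```

```text
{'time': np.float64(7.2), 'qpos': array([-0.4437,  0.4431,  1.1866,  0.    ,  1.4961, -0.2663]), 'tool_pos': array([ 0.5731, -0.1878,  0.2934]), 'tool_rot': array([3.1264, 0.0041, 1.3934]), 'contact_force': array([ 0.2476, -0.1617,  0.494 ]), 'opening': np.float64(0.0878)}
```

View pics/tc5.png

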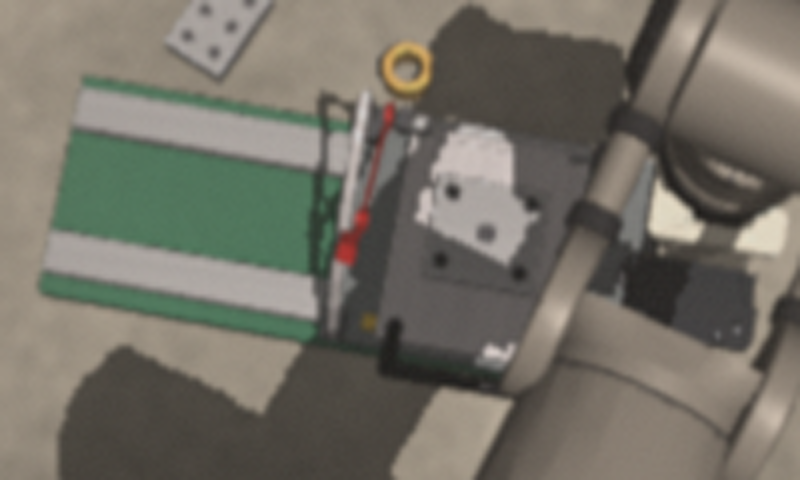

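View pics/sc5.png

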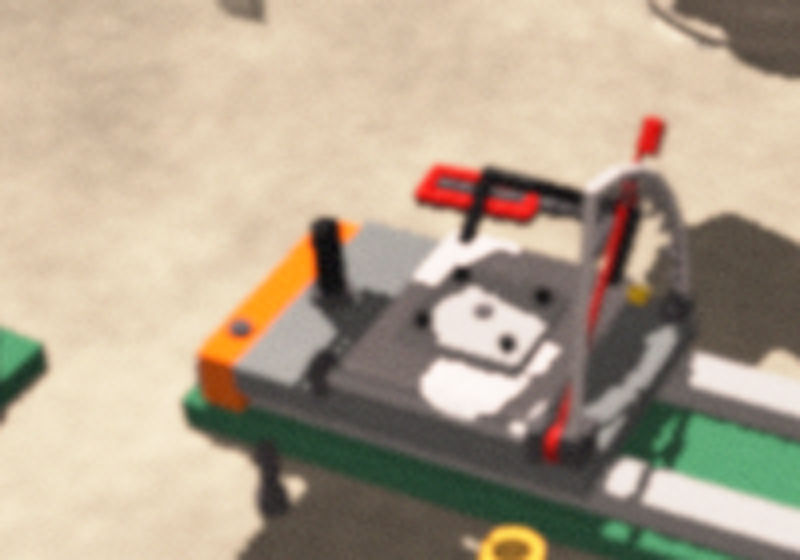

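View pics/wrist5.png

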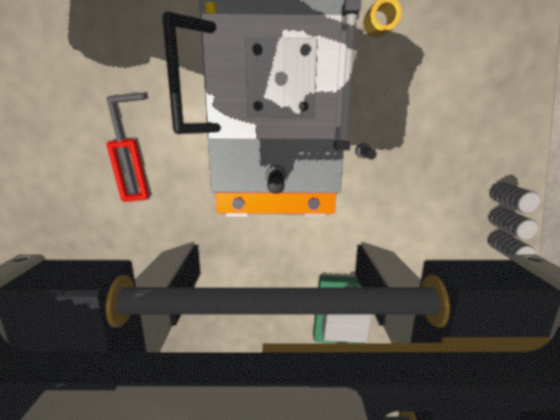

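```bash
cat > fk.py <<'E'
import numpy as np
from scipy.optimize import least_squares
D=[([1.04396,.342716,1.525053,0,1.27543],[.1949,.48701,.22604]),
([.1025,.1987,1.4497,0,1.4947],[.464,.1246,.3253]),
([-.2049,.4911,1.3699,0,1.2963],[.5875,-.0439,.1981]),
([-.4085,.6136,1.4965,0,1.0345],[.5739,-.1654,.0839]),
([-.4437,.4431,1.1866,0,1.4961],[.5731,-.1878,.2934])]
def fk(p,q):
    h,d,a,L1,L2,Lt=p; q1,q2,q3,_,q5=q[:5]; t=q2+q3; w=t+q5
    r=a+L1*np.sin(q2)+L2*np.sin(t)+Lt*np.sin(w); z=h+L1*np.cos(q2)+L2*np.cos(t)+Lt*np.cos(w)
    c,s=np.cos(q1),np.sin(q1); return np.array([r*c-d*s,r*s+d*c,z])
f=lambda p:np.concatenate([fk(p,q)-x for q,x in D]+[0.003*(np.array(p)-p0)])
p0=np.array([.35,.08,0,.4,.4,.25]); R=least_squares(f,p0,max_nfev=5000); P=R.x
if __name__=="__main__":
    print(P.round(3),abs(R.fun[:15]).max())
    rh=np.hypot(.4875,-.0545); r=np.sqrt(rh**2-P[1]**2)
    for a in (0,.3,.5,.6,.7,.8,.9):
        t=np.pi-a
        g=lambda q:[P[2]+P[3]*np.sin(q[0])+P[4]*np.sin(q[0]+q[1])+(P[5]-.019)*np.sin(t)-r,P[0]+P[3]*np.cos(q[0])+P[4]*np.cos(q[0]+q[1])+(P[5]-.019)*np.cos(t)-.111]
        s=least_squares(g,[.3,1.8]); print(a,s.x.round(2),(t-s.x.sum()).round(2),s.cost)
E
python3 fk.py
```

```text
[0.53  0.076 0.004 0.467 0.381 0.633] 0.005342920103638016
0 [0.4  1.84] 0.91 9.079362397896358e-21
0.3 [0.13 2.33] 0.38 1.919138407624072e-25
0.5 [0.06 2.65] -0.07 1.6920022686054583e-16
0.6 [0.14 2.82] -0.42 2.0214868327716214e-18
0.7 [1.49 3.26] -2.3 3.552545985264638e-17
0.8 [1.34 3.14] -2.14 0.0010277525972193697
0.9 [-3.13  3.14] 2.23 0.0012290141912857046
```

The carriage sits flush against the orange stop in the scene crop at (250,340), and the plate is flat. The bar in the wrist view runs from (168,15) to (178,128). Next I move to a tilted pre-grasp in front of the bar.

jog_arm --series '[[1,[0.02,-0.03,0],[-0.1,0,0]],[1,[0.04,-0.06,0],[-0.2,0,0]],[1,[0.06,-0.09,0.01],[-0.3,0,0]],[1,[0.08,-0.12,0.02],[-0.4,0,0]],[1,[0.1,-0.145,0.03],[-0.5,0,0]],[1,[0.115,-0.166,0.03],[-0.5,0,0]],[1,[0.115,-0.166,0.03],[-0.5,0,0]],[1,[0.115,-0.166,0.03],[-0.5,0,0]],[1,[0.115,-0.166,0.03],[-0.5,0,0]]]'

```text
time: 8.1
tool_pos: [0.428, -0.0442, 0.254]
tool_rot: [2.641, 0.0, 1.394]
contact_force: [0.2, -0.4, -0.7]
opening: 0.092
```

```bash
python3 -c "
from h import *
o=look('6')
crop(o['top'],190,140,390,260,4,'pics/tc6.png')"
```

```text
{'time': np.float64(8.1), 'qpos': array([-0.3402, -0.1248,  2.1   ,  0.1248,  0.6757, -0.2412]), 'tool_pos': array([ 0.428 , -0.0442,  0.254 ]), 'tool_rot': array([2.6414e+00, 1.0000e-04, 1.3939e+00]), 'contact_force': array([ 0.199 , -0.3573, -0.723 ]), 'opening': np.float64(0.092)}
```

View pics/wrist6.png

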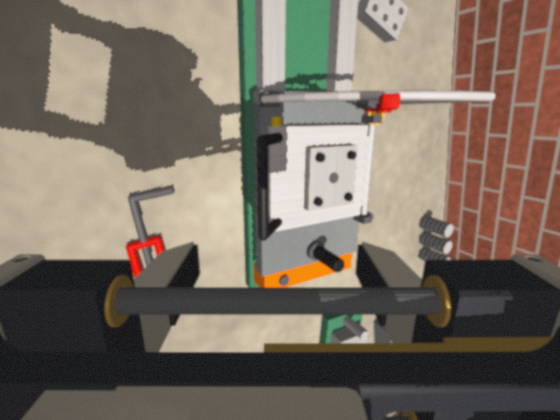

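View pics/tc6.png

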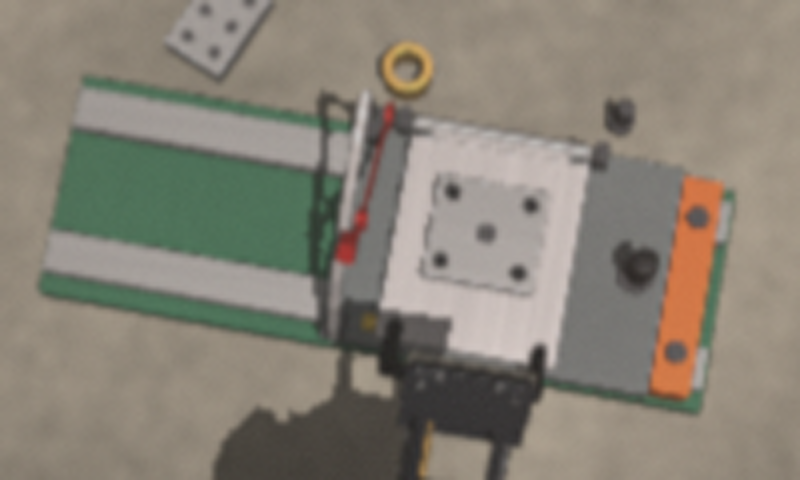

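```bash
python3 - <<'E'
from h import *
c=load("wrist6"); P=cloud(c); u=np.array([np.cos(-.18),np.sin(-.18),0]);v=np.array([-u[1],u[0],0]);ctr=np.array([.6032,-.0044,0])
X=np.stack([(P-ctr)@u,(P-ctr)@v,P[...,2]],-1)
m=(X[...,0]>-.125)&(X[...,0]<-.088)&(X[...,2]>.09)&(X[...,2]<.13)&(X[...,1]<.1)&(X[...,1]>-.15); q=X[m]; m2=np.argwhere(m)
print(len(q),np.percentile(q,[2,50,98],axis=0).round(4), m2.min(0),m2.max(0))
for k in np.arange(-.12,.04,.015):
    w=q[abs(q[:,1]-k)<.0075]
    if len(w)>5: print(k.round(3),len(w),np.median(w,0).round(4),w[:,2].max().round(4))
crop(c,220,80,420,230,4,"pics/wc6.png")
t=load("top6");s=load("scene6"); crop(s,220,160,320,270,6,"pics/sc6.png")
E
sed -i 's/^(\[-.4437/&/; s/^D=\[/D=[([-.3402,-.1248,2.1,.1248,.6757],[.428,-.0442,.254]),/' fk.py; python3 fk.py
```

```text
1284 [[-0.1103 -0.1222  0.1048]
 [-0.106  -0.0626  0.1156]
 [-0.0905 -0.0127  0.1178]] [133 257] [240 273]
-0.12 157 [-0.1046 -0.1184  0.1141] 0.118
-0.105 141 [-0.107  -0.1049  0.1161] 0.1178
-0.09 144 [-0.1066 -0.0902  0.1157] 0.1182
-0.075 149 [-0.1066 -0.0749  0.1158] 0.1184
-0.06 160 [-0.1065 -0.0598  0.1158] 0.1186
-0.045 173 [-0.1067 -0.0448  0.1158] 0.119
-0.03 175 [-0.1064 -0.0299  0.1158] 0.1179
-0.015 185 [-0.1034 -0.0165  0.1139] 0.1189
[0.166 0.081 0.002 0.483 0.375 0.284] 0.020165366073786453
0 [0.4  1.84] 0.9 2.351174810696422e-20
0.3 [0.29 2.06] 0.49 1.0632096257989736e-30
0.5 [0.25 2.21] 0.18 1.1149178490217423e-25
0.6 [0.24 2.28] 0.02 3.0057773498824915e-23
0.7 [0.24 2.35] -0.16 7.256304672272578e-21
0.8 [0.26 2.42] -0.34 1.5716450481061976e-18
0.9 [0.3  2.48] -0.54 2.9946154447481103e-16
```

View pics/wc6.png

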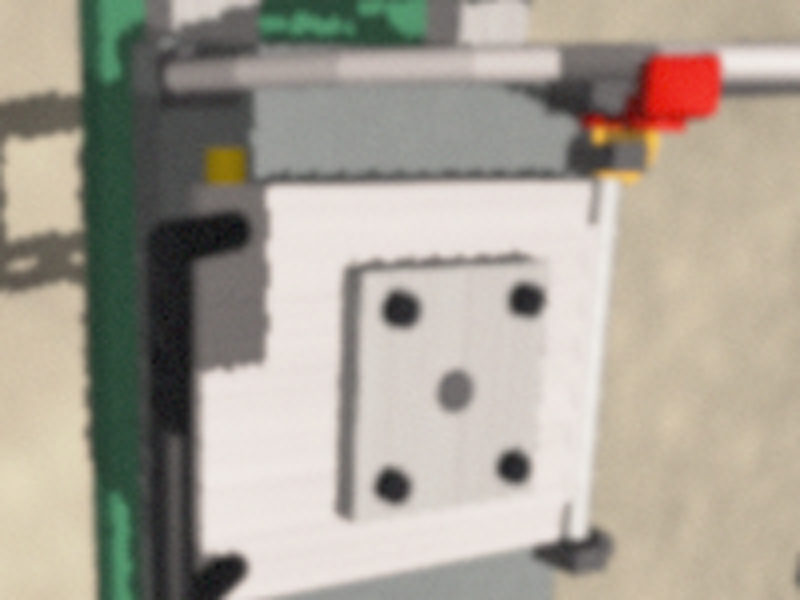

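View pics/sc6.png

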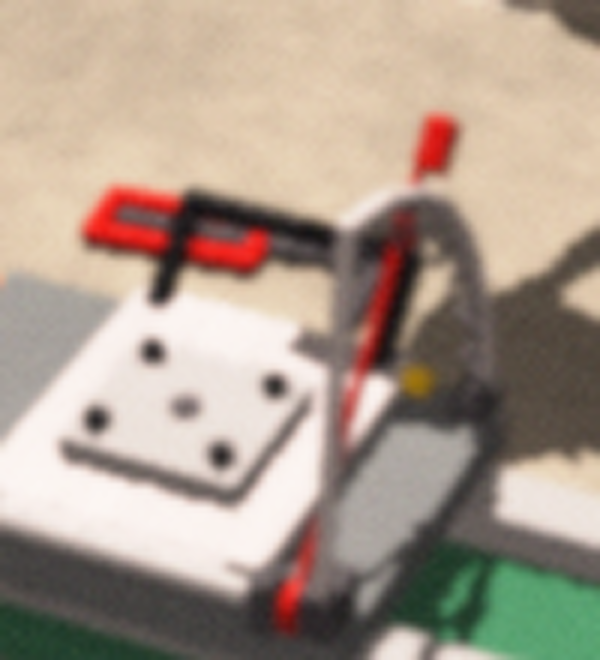

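jog_arm --series '[[1,[0.003,-0.002,0.03],[0.08,0,0]],[1,[0.003,-0.005,0.06],[0.15,0,0]],[1,[0.003,-0.007,0.094],[0.15,0,0]],[1,[0.003,-0.007,0.094],[0.15,0,0]],[1,[0.003,-0.007,0.094],[0.15,0,0]]]'

```text
time: 8.67
tool_pos: [0.4659, -0.0479, 0.166]
tool_rot: [2.797, -0.001, 1.393]
contact_force: [-0.4, 0.1, 0.5]
opening: 0.092
```

Run:
```python
from h import *
o=look('7',("wrist",)); c=o["wrist"]
P=cloud(c); m=(abs(P[...,0]-.487)<.04)&(abs(P[...,1]+.05)<.075)&(P[...,2]>.105)&(P[...,2]<.13)
q=P[m];print(len(q)); u=np.array([.9838,-.179,0]);v=np.array([.179,.9838,0]);ct=[.6032,-.0044,0]
X=np.c_[(q-ct)@u,(q-ct)@v,q[:,2]]; print(np.percentile(X,[2,10,50,90,98],axis=0).round(4))
```

```text
{'time': np.float64(8.6667), 'qpos': array([-0.2939,  0.1416,  2.0501,  0.0699,  0.6089, -0.1668]), 'tool_pos': array([ 0.4659, -0.0479,  0.166 ]), 'tool_rot': array([ 2.7971e+00, -8.0000e-04,  1.3933e+00]), 'contact_force': array([-0.4219,  0.0883,  0.5062]), 'opening': np.float64(0.092)}
2272
[[-0.1102 -0.1197  0.1071]
 [-0.1097 -0.111   0.1115]
 [-0.1056 -0.059   0.1157]
 [-0.0996 -0.0179  0.1171]
 [-0.0926 -0.0126  0.1176]]
```

View pics/wrist7.png

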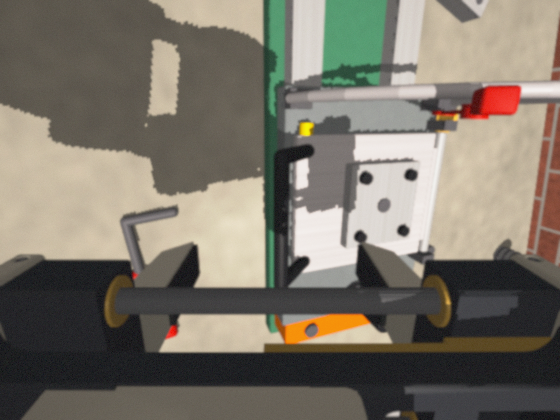

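jog_arm --series '[[1,[0,0.001,0.03],[0,0,0]],[1,[0,0.001,0.055],[0,0,0]],[1,[0,0.001,0.078],[0,0,0]],[1,[0,0.001,0.078],[0,0,0]],[1,[0,0.001,0.078],[0,0,0]]]'

```text
time: 9.13
tool_pos: [0.4934, -0.0527, 0.0962]
tool_rot: [2.791, -0.0, 1.394]
contact_force: [-1.2, -0.5, 0.1]
opening: 0.0917
```

Run:
```python
from h import *
o=look('8',("wrist","scene")); crop(o["scene"],200,140,340,270,5,"pics/sc8.png")
```

```text
{'time': np.float64(9.1333), 'qpos': array([-0.2851,  0.3121,  2.0806,  0.095 ,  0.4022, -0.1888]), 'tool_pos': array([ 0.4934, -0.0527,  0.0962]), 'tool_rot': array([ 2.7913e+00, -2.0000e-04,  1.3936e+00]), 'contact_force': array([-1.1963, -0.4886,  0.1194]), 'opening': np.float64(0.0917)}
```

View pics/wrist8.png

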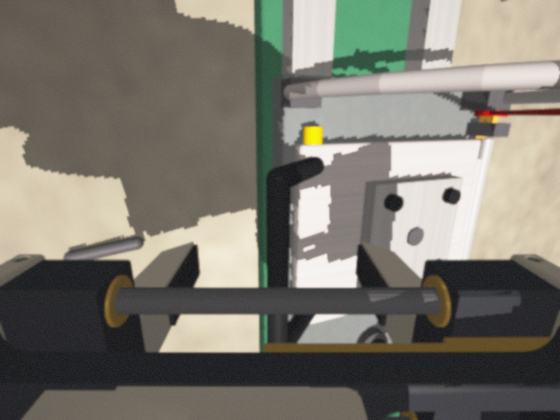

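View pics/sc8.png

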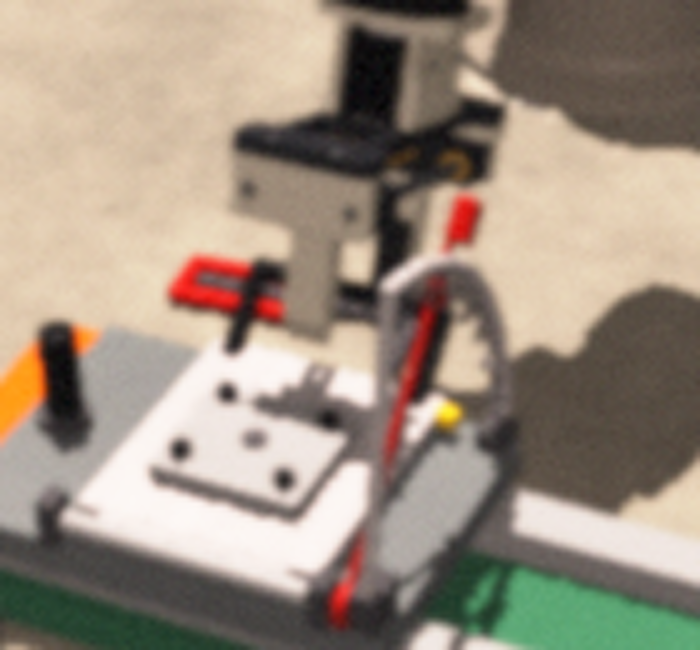

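The fingers straddle the bar: in the wrist view the bar runs up column 278, between the two finger tips. I'll close with a moderate squeeze.

jog_arm --series '[[0,[0,0,0.002],[0,0,0]],[-0.5,[0,0,0.002],[0,0,0]],[-1,[0,0,0.002],[0,0,0]],[-1,[0,0,0.002],[0,0,0]],[-1,[0,0,0.002],[0,0,0]],[-1,[0,0,0.002],[0,0,0]],[-1,[0,0,0.002],[0,0,0]],[-1,[0,0,0.002],[0,0,0]],[-1,[0,0,0.002],[0,0,0]],[-1,[0,0,0.002],[0,0,0]],[-1,[0,0,0.002],[0,0,0]],[-1,[0,0,0.002],[0,0,0]]]' --squeeze 25

```text
time: 10.23
tool_pos: [0.4942, -0.0527, 0.0933]
tool_rot: [2.792, -0.0, 1.394]
contact_force: [0.1, 0.2, -0.0]
opening: 0.0164
```

Run:
```python
from h import *
look('9',())
```

```text
{'time': np.float64(10.2333), 'qpos': array([-0.2846,  0.319 ,  2.0817,  0.0962,  0.3945, -0.1899]), 'tool_pos': array([ 0.4942, -0.0527,  0.0933]), 'tool_rot': array([ 2.7916e+00, -1.0000e-04,  1.3937e+00]), 'contact_force': array([ 0.1237,  0.2349, -0.0079]), 'opening': np.float64(0.0164)}
```

jog_arm --series '[[-1,[0,0,0],[0,0,0]],[-1,[0,0,0],[0,0,0]],[-1,[0,0,0],[0,0,0]]]'

```text
time: 10.48
tool_pos: [0.4945, -0.0528, 0.0935]
tool_rot: [2.791, -0.0, 1.394]
contact_force: [2.3, -0.4, -0.9]
opening: 0.0113
```

Run:
```python
from h import *
u=np.array([.9838,-.179,0]);v=np.array([.179,.9838,0]);ct=np.array([.6032,-.0044,0])
def aty(c,uv,y):
    d=rays(c,uv)@c["T"][:3,:3].T;o=c["T"][:3,3]; t=(y-(o-ct)@v)/(d@v); p=o+d*t[:,None]
    return np.c_[(p-ct)@u,p[:,2]]
for n,L in(("top6",[190,140,4,[(360,222),(345,248),(390,112)]]),("scene6",[220,160,6,[(405,240),(438,143),(288,610)]])):
    c=load(n); uv=np.array(L[3])/L[2]+L[:2]-.4
    P=cloud(c)
    hsv=cv2.cvtColor(c["img"],cv2.COLOR_RGB2HSV); m=((hsv[...,0]<6)|(hsv[...,0]>174))&(hsv[...,1]>170)&(hsv[...,2]>80)
    X=np.stack([(P-ct)@u,(P-ct)@v,P[...,2]],-1)
    mm=m&(abs(X[...,1]-.017)<.03)&(X[...,2]>.06); q=X[mm]; px=np.argwhere(mm)
    print(n,len(q)); 
    # robust line fit in xz
    ln=cv2.fitLine(q[:,[0,2]].astype(np.float32),cv2.DIST_HUBER,0,.005,.005).ravel(); print("cloud angle",np.arctan(-ln[1]/ln[0]),ln, np.median(q[:,1]))
    o=np.array(px)[:,::-1].astype(float); a=aty(c,o,.017); ln=cv2.fitLine(a.astype(np.float32),cv2.DIST_HUBER,0,.005,.005).ravel(); print("plane angle",np.arctan(-ln[1]/ln[0]),ln)
    ang=np.arctan2(a[:,1]-.076,.08-a[:,0]); r=np.hypot(a[:,1]-.076,.08-a[:,0]); k=r>.08; print("about hinge",np.median(ang[k]),np.std(ang[k]),r.max())
    for y in(.008,.017): 
        a=aty(c,uv,y); print(y,a.round(4).tolist(),np.arctan2(a[:,1]-.076,.08-a[:,0]).round(3),np.hypot(a[:,1]-.076,.08-a[:,0]).round(3))
```

```text
top6 6
cloud angle -1.3944118 [ 0.17547135  0.98448455 -0.0483923   0.22143777] 0.01909074720128192
plane angle 1.3839703 [ 0.18574113 -0.9825987  -0.05405556  0.25437564]
about hinge 0.9256583672581136 0.06386313477728697 0.27238475636412307
0.008 [[-0.049, 0.339], [-0.0854, 0.4507], [0.0518, 0.208]] [1.115 1.155 1.36 ] [0.293 0.41  0.135]
0.017 [[-0.0137, 0.1517], [-0.0557, 0.2806], [0.1028, 0.0003]] [ 0.68   0.985 -1.864] [0.12  0.246 0.079]
scene6 105
cloud angle 0.8363907 [ 0.6701461  -0.74222916  0.01924226  0.1520087 ] 0.018171172695094735
plane angle 0.73758733 [ 0.74009323 -0.67250425  0.0056419   0.15956959]
about hinge 0.827589100062576 0.04773500159076912 0.1973298969547845
0.008 [[-0.0426, 0.1667], [-0.075, 0.1931], [0.0696, 0.0628]] [ 0.637  0.647 -0.907] [0.153 0.194 0.017]
0.017 [[-0.0217, 0.1827], [-0.0534, 0.2085], [0.0881, 0.081]] [0.809 0.782 2.587] [0.147 0.188 0.01 ]
```

```bash
cat > arc.py <<'E'
import numpy as np
r,p0=np.hypot(.185,.035),np.arctan2(.035,.185)
def tcp(th,a): return np.array([-r*np.cos(p0+th)+.019*np.sin(a), r*np.sin(p0+th)-.019*np.cos(a)])
def rows(th0,a0,ths,k):
    y=np.array([np.cos(a0),np.sin(a0)]);z=np.array([np.sin(a0),-np.cos(a0)])
    for th in ths:
        a=a0-k*(th-th0); d=tcp(th,a)-tcp(th0,a0)
        print(f"[-1, [0, {d@y:.4f}, {d@z:.4f}], [{a0-a:.3f}, 0, 0]],  th={th:.3f}")
E
python3 -c "
from arc import *
rows(0,.35,np.arange(1,13)*.05,.7)"
```

```text
[-1, [0, 0.0044, -0.0080], [0.035, 0, 0]],  th=0.050
[-1, [0, 0.0091, -0.0157], [0.070, 0, 0]],  th=0.100
[-1, [0, 0.0142, -0.0232], [0.105, 0, 0]],  th=0.150
[-1, [0, 0.0197, -0.0304], [0.140, 0, 0]],  th=0.200
[-1, [0, 0.0255, -0.0373], [0.175, 0, 0]],  th=0.250
[-1, [0, 0.0317, -0.0439], [0.210, 0, 0]],  th=0.300
[-1, [0, 0.0382, -0.0502], [0.245, 0, 0]],  th=0.350
[-1, [0, 0.0450, -0.0561], [0.280, 0, 0]],  th=0.400
[-1, [0, 0.0521, -0.0617], [0.315, 0, 0]],  th=0.450
[-1, [0, 0.0595, -0.0669], [0.350, 0, 0]],  th=0.500
[-1, [0, 0.0671, -0.0717], [0.385, 0, 0]],  th=0.550
[-1, [0, 0.0749, -0.0762], [0.420, 0, 0]],  th=0.600
```

jog_arm --series '[[-1,[0,0.002,-0.004],[0.018,0,0]],[-1,[0,0.0044,-0.008],[0.035,0,0]],[-1,[0,0.0091,-0.0157],[0.07,0,0]],[-1,[0,0.0142,-0.0232],[0.105,0,0]],[-1,[0,0.0197,-0.0304],[0.14,0,0]],[-1,[0,0.0197,-0.0304],[0.14,0,0]]]' --squeeze 30

```text
time: 10.98
tool_pos: [0.5026, -0.0543, 0.1293]
tool_rot: [2.933, 0.0, 1.394]
contact_force: [0.8, -1.6, -5.6]
opening: 0.0109
```

```bash
python3 -c "
from h import *
look('10',())
from arc import *
rows(0.2,.21,np.arange(1,9)*.05+.2,.7)"
```

```text
{'time': np.float64(10.9833), 'qpos': array([-0.2718,  0.314 ,  1.8962,  0.0295,  0.7241, -0.115 ]), 'tool_pos': array([ 0.5026, -0.0543,  0.1293]), 'tool_rot': array([2.9332e+00, 1.0000e-04, 1.3939e+00]), 'contact_force': array([ 0.7946, -1.5563, -5.5794]), 'opening': np.float64(0.0109)}
[-1, [0, 0.0048, -0.0077], [0.035, 0, 0]],  th=0.250
[-1, [0, 0.0100, -0.0151], [0.070, 0, 0]],  th=0.300
[-1, [0, 0.0156, -0.0222], [0.105, 0, 0]],  th=0.350
[-1, [0, 0.0215, -0.0290], [0.140, 0, 0]],  th=0.400
[-1, [0, 0.0277, -0.0355], [0.175, 0, 0]],  th=0.450
[-1, [0, 0.0343, -0.0417], [0.210, 0, 0]],  th=0.500
[-1, [0, 0.0411, -0.0475], [0.245, 0, 0]],  th=0.550
[-1, [0, 0.0483, -0.0530], [0.280, 0, 0]],  th=0.600
```

jog_arm --series '[[-1,[0,0.0048,-0.0077],[0.035,0,0]],[-1,[0,0.01,-0.0151],[0.07,0,0]],[-1,[0,0.0156,-0.0222],[0.105,0,0]],[-1,[0,0.0215,-0.029],[0.14,0,0]],[-1,[0,0.0277,-0.0355],[0.175,0,0]],[-1,[0,0.0343,-0.0417],[0.21,0,0]],[-1,[0,0.0411,-0.0475],[0.245,0,0]],[-1,[0,0.0483,-0.053],[0.28,0,0]],[-1,[0,0.0483,-0.053],[0.28,0,0]],[-1,[0,0.0483,-0.053],[0.28,0,0]]]'

```text
time: 11.82
tool_pos: [0.536, -0.0605, 0.1892]
tool_rot: [-3.067, 0.0, 1.394]
contact_force: [-6.2, -1.5, -0.5]
opening: 0.0109
```

```bash
python3 -c "
from h import *
o=look('11')
crop(o['scene'],200,120,340,270,4,'pics/sc11.png');crop(o['top'],190,140,390,260,4,'pics/tc11.png')"
```

```text
{'time': np.float64(11.8167), 'qpos': array([-0.2511,  0.4432,  1.4774, -0.006 ,  1.2951, -0.0725]), 'tool_pos': array([ 0.536 , -0.0605,  0.1892]), 'tool_rot': array([-3.0673e+00,  3.0000e-04,  1.3941e+00]), 'contact_force': array([-6.1811, -1.4855, -0.4549]), 'opening': np.float64(0.0109)}
```

View pics/sc11.png

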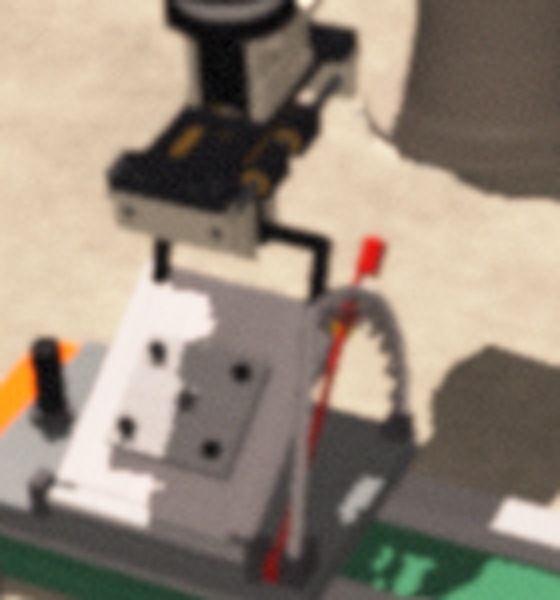

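View pics/tc11.png

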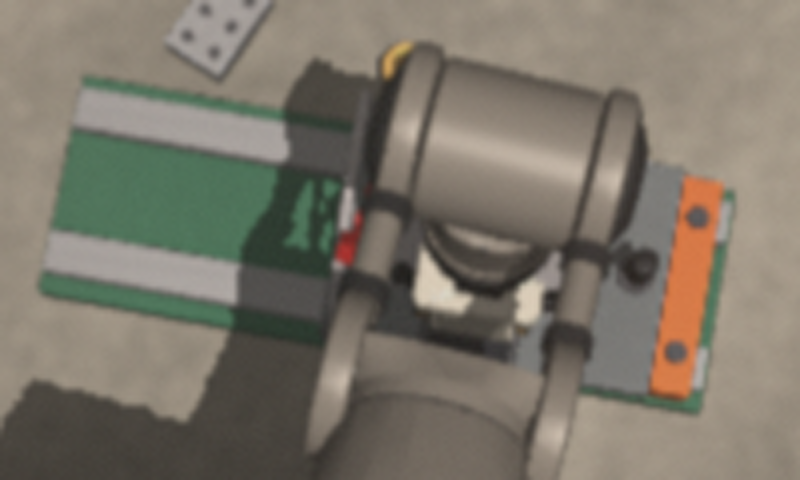

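View pics/wrist11.png

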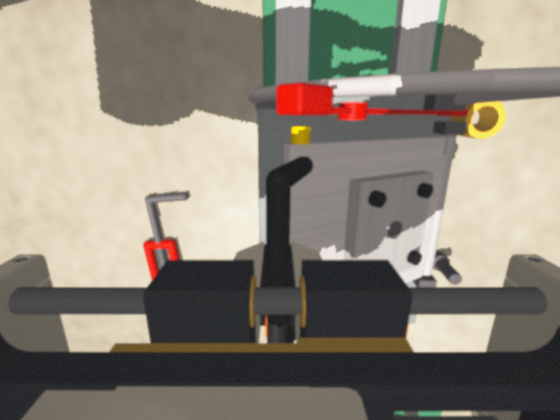

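```bash
cat > ang.py <<'E'
from h import *
u=np.array([.9838,-.179,0]);v=np.array([.179,.9838,0]);ct=np.array([.6032,-.0044,0])
def an(c,plot=False):
    P=cloud(c); X=np.stack([(P-ct)@u,(P-ct)@v,P[...,2]],-1)
    hsv=cv2.cvtColor(c["img"],cv2.COLOR_RGB2HSV)
    red=((hsv[...,0]<6)|(hsv[...,0]>174))&(hsv[...,1]>170)&(hsv[...,2]>60)
    yel=(hsv[...,0]>20)&(hsv[...,0]<33)&(hsv[...,1]>170)&(hsv[...,2]>60)
    H=(.080,.076)
    f=lambda q:(np.arctan2(q[:,2]-H[1],H[0]-q[:,0]),np.hypot(q[:,2]-H[1],H[0]-q[:,0]))
    m=red&(abs(X[...,1]-.015)<.025)&(X[...,2]>.07)&(X[...,0]>-.1); q=X[m]
    a,r=f(q); 
    for lo,hi in((.03,.1),(.1,.14),(.14,.16),(.16,.2)):
        k=(r>lo)&(r<hi)
        if k.sum()>2: print("red r",lo,hi,k.sum(),np.median(a[k]).round(4),np.median(q[k],0).round(4), "zmax",q[k][:,2].max().round(4))
    m=yel&(abs(X[...,1]-.0)<.03)&(X[...,2]>.07)&(X[...,0]<.03); q=X[m]
    if len(q)>2: a,r=f(q);print("yel",len(q),np.median(a).round(4),np.median(r).round(4),np.median(q,0).round(4),np.median(np.argwhere(m),0))
    return X
E
python3 - <<'E'
from ang import *
c=load("wrist11"); X=an(c)
crop(c,240,60,500,220,3,"pics/wc11.png")
# plate plane: sample white face bbox region between (290,150)-(340,240)
for (x0,y0,x1,y1) in((300,190,340,240),(310,150,430,170)):
    q=X[y0:y1,x0:x1].reshape(-1,3);A=np.c_[q[:,0],q[:,1],np.ones(len(q))];s=np.linalg.lstsq(A,q[:,2],rcond=None)[0];e=q[:,2]-A@s
    k=abs(e)<.004; s=np.linalg.lstsq(A[k],q[k,2],rcond=None)[0];print("plane angle",np.arctan(-s[0]),s,k.mean())
an(load("scene11"))
E
```

```text
red r 0.03 0.1 127 0.9039 [0.0394 0.0141 0.1275] zmax 0.1532
red r 0.1 0.14 149 0.8764 [1.000e-04 1.440e-02 1.717e-01] zmax 0.1833
red r 0.14 0.16 399 0.8754 [-0.0188  0.0143  0.194 ] zmax 0.1984
red r 0.16 0.2 1750 0.8783 [-0.043   0.0181  0.2217] zmax 0.2284
yel 314 0.616 0.1524 [-0.0444  0.0013  0.1635] [134. 300.]
 ** On entry to DLASCL parameter number  4 had an illegal value
 ** On entry to DLASCL parameter number  4 had an illegal valueTraceback (most recent call last):
  File "<stdin>", line 6, in <module>
    x, resids, rank, s = _umath_linalg.lstsq(a, b, rcond,
                         ~~~~~~~~~~~~~~~~~~~^^^^^^^^^^^^^
                                             signature=signature)
                                             ^^^^^^^^^^^^^^^^^^^^
    raise LinAlgError("SVD did not converge in Linear Least Squares")
numpy.linalg.LinAlgError: SVD did not converge in Linear Least Squares
```

View pics/wc11.png

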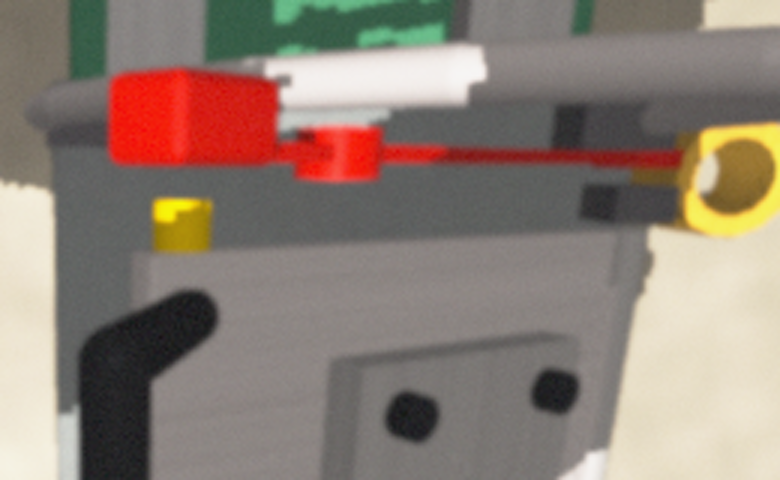

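```bash
cat >> arc.py <<'E'
def theta(pos,roll,yaw=1.394,pos0=(.4945,-.0528,.0935),roll0=2.791):
    ud=np.array([np.sin(yaw),-np.cos(yaw)])
    def G(p,r):
        a=(np.pi-r)
        return np.array([np.dot(p[:2],ud)-.019*np.sin(a),p[2]+.019*np.cos(a)])
    g0=G(pos0,roll0);H=np.array([g0[0]+.185,.076]);g=G(pos,roll);d=g-H
    return np.arctan2(d[1],-d[0])-p0,np.hypot(*d),g0
E
python3 -c "
from arc import *
print(theta((.536,-.0605,.1892),-3.0673+2*np.pi))
print(theta((.5026,-.0543,.1293),2.9332))
rows(0.6,-.07,[.65,.7,.75,.8,.82],.7)"
```

```text
(np.float64(0.5882727550490254), np.float64(0.1888102946602077), array([0.48955249, 0.11134422]))
(np.float64(0.20447592991869895), np.float64(0.18842079874382683), array([0.48955249, 0.11134422]))
[-1, [0, 0.0057, -0.0070], [0.035, 0, 0]],  th=0.650
[-1, [0, 0.0117, -0.0136], [0.070, 0, 0]],  th=0.700
[-1, [0, 0.0181, -0.0199], [0.105, 0, 0]],  th=0.750
[-1, [0, 0.0248, -0.0259], [0.140, 0, 0]],  th=0.800
[-1, [0, 0.0275, -0.0282], [0.154, 0, 0]],  th=0.820
```

jog_arm --series '[[-1,[0,0.0057,-0.007],[0.035,0,0]],[-1,[0,0.0117,-0.0136],[0.07,0,0]],[-1,[0,0.0181,-0.0199],[0.105,0,0]],[-1,[0,0.0248,-0.0259],[0.14,0,0]],[-1,[0,0.0275,-0.0282],[0.154,0,0]],[-1,[0,0.0275,-0.0282],[0.154,0,0]],[-1,[0,0.0275,-0.0282],[0.154,0,0]],[-1,[0,0.0275,-0.0282],[0.154,0,0]]]'

```text
time: 12.63
tool_pos: [0.565, -0.0658, 0.2164]
tool_rot: [-2.915, 0.001, 1.394]
contact_force: [-7.2, -1.1, 5.3]
opening: 0.0111
```

Run:
```python
from ang import *
from arc import *
from cell import status
o=look('12'); c=o["wrist"]; X=an(c); print("scene"); an(o["scene"])
s=status.observe(); print(theta(s["tool_pos"],s["tool_rot"][0]%(2*np.pi)))
crop(c,240,40,500,220,3,"pics/wc12.png"); crop(o["scene"],220,130,320,250,5,"pics/sc12.png")
```

```text
{'time': np.float64(12.6333), 'qpos': array([-0.2421,  0.5707,  1.2044, -0.0152,  1.5931, -0.0637]), 'tool_pos': array([ 0.565 , -0.0658,  0.2164]), 'tool_rot': array([-2.9145e+00,  6.0000e-04,  1.3939e+00]), 'contact_force': array([-7.1784, -1.1362,  5.316 ]), 'opening': np.float64(0.0111)}
red r 0.03 0.1 155 0.8982 [0.032  0.0146 0.1357] zmax 0.1541
red r 0.1 0.14 130 0.8761 [0.0024 0.0144 0.1695] zmax 0.1835
red r 0.14 0.16 285 0.8808 [-0.0173  0.0148  0.194 ] zmax 0.198
red r 0.16 0.2 1090 0.881 [-0.0398  0.0183  0.221 ] zmax 0.2279
yel 279 0.84 0.1527 [-0.0219  0.0012  0.1891] [134. 295.]
scene
red r 0.16 0.2 27 0.8694 [-0.0392  0.022   0.2174] zmax 0.2241
(np.float64(0.8105094448061184), np.float64(0.18912610828943607), array([0.48955249, 0.11134422]))
```

View pics/wc12.png

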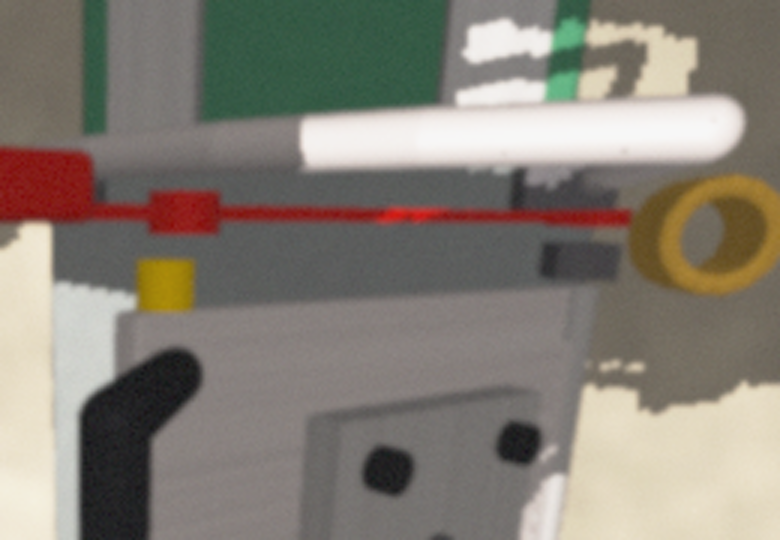

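View pics/sc12.png

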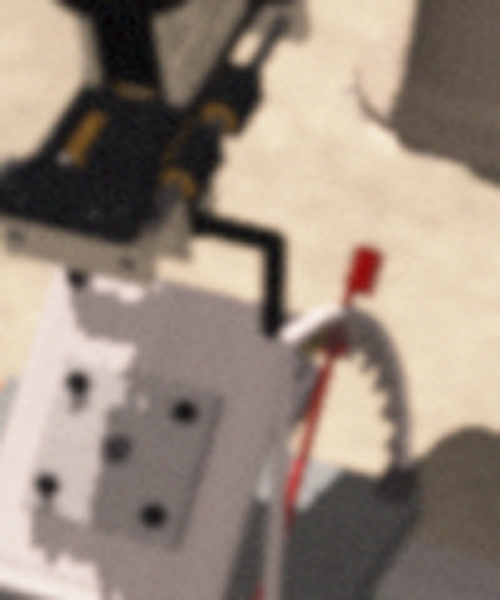

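```bash
cat > cyl.py <<'E'
from ang import *
def cyl(c,box,col,R,tag):
    """box in full-image px; silhouettes per row -> centre ray; closest surface + R along ray"""
    x0,y0,x1,y1=box
    P=cloud(c); hsv=cv2.cvtColor(c["img"],cv2.COLOR_RGB2HSV)
    if col=="r": m=((hsv[...,0]<8)|(hsv[...,0]>172))&(hsv[...,1]>130)
    else: m=(hsv[...,0]>18)&(hsv[...,0]<35)&(hsv[...,1]>130)
    out=[]; o=c["T"][:3,3]; o2=np.array([(o-ct)@u,o[2]])
    for y in range(y0,y1):
        xs=np.where(m[y,x0:x1])[0]+x0
        if len(xs)<10: continue
        mid=(xs.min()+xs.max())/2; p=np.nanmedian(P[y,int(mid)-3:int(mid)+4],0)
        s=np.array([(p-ct)@u,p[2]]); 
        rr=rays(c,[(mid,y)])[0]@c["T"][:3,:3].T; d=np.array([rr@u,rr[2]]);d/=np.linalg.norm(d)
        ctr=s+R*d; out.append([y,xs.min(),xs.max(),(p-ct)@v,*ctr,np.arctan2(ctr[1]-.076,.08-ctr[0]),np.hypot(ctr[1]-.076,.08-ctr[0])])
    out=np.array(out); print(tag); print(out.round(4)); print("med",np.median(out,0).round(4))
E
python3 - <<'E'
from cyl import *
c=load("wrist12")
cyl(c,(286,100,316,122),"r",.007,"dot"); cyl(c,(280,122,312,146),"y",.006,"index")
E
```

```text
dot
[[ 1.040e+02  2.910e+02  3.110e+02  1.800e-02 -1.890e-02  1.879e-01
   8.469e-01  1.493e-01]
 [ 1.050e+02  2.900e+02  3.120e+02  1.750e-02 -1.890e-02  1.875e-01
   8.452e-01  1.490e-01]
 [ 1.060e+02  2.900e+02  3.120e+02  1.700e-02 -1.870e-02  1.877e-01
   8.469e-01  1.491e-01]
 [ 1.070e+02  2.900e+02  3.120e+02  1.640e-02 -1.880e-02  1.876e-01
   8.464e-01  1.491e-01]
 [ 1.080e+02  2.860e+02  3.130e+02  1.590e-02 -1.980e-02  1.881e-01
   8.433e-01  1.501e-01]
 [ 1.090e+02  2.860e+02  3.150e+02  1.540e-02 -1.940e-02  1.874e-01
   8.422e-01  1.493e-01]
 [ 1.100e+02  2.860e+02  3.150e+02  1.480e-02 -1.930e-02  1.880e-01
   8.451e-01  1.497e-01]
 [ 1.110e+02  2.860e+02  3.150e+02  1.430e-02 -1.940e-02  1.881e-01
   8.456e-01  1.498e-01]
 [ 1.120e+02  2.860e+02  3.150e+02  1.380e-02 -1.930e-02  1.881e-01
   8.454e-01  1.498e-01]
 [ 1.130e+02  2.870e+02  3.150e+02  1.320e-02 -1.880e-02  1.875e-01
   8.460e-01  1.490e-01]
 [ 1.140e+02  2.890e+02  3.120e+02  1.270e-02 -1.950e-02  1.876e-01
   8.427e-01  1.495e-01]
 [ 1.150e+02  2.900e+02  3.120e+02  1.220e-02 -1.870e-02  1.876e-01
   8.
[... 1377 characters left out ...]
-2.270e-02  1.841e-01
   8.109e-01  1.491e-01]
 [ 1.380e+02  2.860e+02  3.030e+02 -1.000e-03 -2.300e-02  1.836e-01
   8.069e-01  1.489e-01]
 [ 1.390e+02  2.860e+02  3.040e+02 -1.600e-03 -2.280e-02  1.834e-01
   8.071e-01  1.487e-01]
 [ 1.400e+02  2.860e+02  3.030e+02 -2.100e-03 -2.320e-02  1.835e-01
   8.057e-01  1.491e-01]
 [ 1.410e+02  2.860e+02  3.030e+02 -2.800e-03 -2.340e-02  1.834e-01
   8.043e-01  1.491e-01]
 [ 1.420e+02  2.860e+02  3.030e+02 -3.300e-03 -2.310e-02  1.839e-01
   8.078e-01  1.492e-01]
 [ 1.430e+02  2.880e+02  3.010e+02 -3.900e-03 -2.320e-02  1.842e-01
   8.090e-01  1.495e-01]]
med [ 1.345e+02  2.860e+02  3.040e+02  1.000e-03 -2.290e-02  1.835e-01
  8.073e-01  1.490e-01]
```

Fitting the dot and pin as cylinders gives the dot at 0.8455 rad and the index at 0.807 rad, so the plate needs another 0.038 rad. I'll add a 1.5 mm radial relief for the slight squeeze toward the hinge.

jog_arm --series '[[-1,[0,0.002,-0.003],[0,0,0]],[-1,[0,0.004,-0.006],[0,0,0]],[-1,[0,0.004,-0.006],[0,0,0]],[-1,[0,0.004,-0.006],[0,0,0]],[-1,[0,0.004,-0.006],[0,0,0]],[-1,[0,0.004,-0.006],[0,0,0]]]'

```text
time: 13.28
tool_pos: [0.5717, -0.0671, 0.221]
tool_rot: [-2.917, 0.001, 1.394]
contact_force: [-1.3, -4.4, -6.7]
opening: 0.0107
```

Run:
```python
from cyl import *
from arc import *
from cell import status
o=look('13'); c=o["wrist"]
s=status.observe(); print(theta(s["tool_pos"],s["tool_rot"][0]%(2*np.pi)))
crop(c,240,40,500,220,3,"pics/wc13.png"); crop(o["scene"],150,130,350,280,4,"pics/sc13.png")
```

```text
{'time': np.float64(13.2833), 'qpos': array([-0.2416,  0.5794,  1.176 , -0.0149,  1.6102, -0.0633]), 'tool_pos': array([ 0.5717, -0.0671,  0.221 ]), 'tool_rot': array([-2.9171e+00,  6.0000e-04,  1.3936e+00]), 'contact_force': array([-1.3423, -4.4073, -6.7135]), 'opening': np.float64(0.0107)}
(np.float64(0.8551647995678632), np.float64(0.18950535660678827), array([0.48955249, 0.11134422]))
```

View pics/wc13.png

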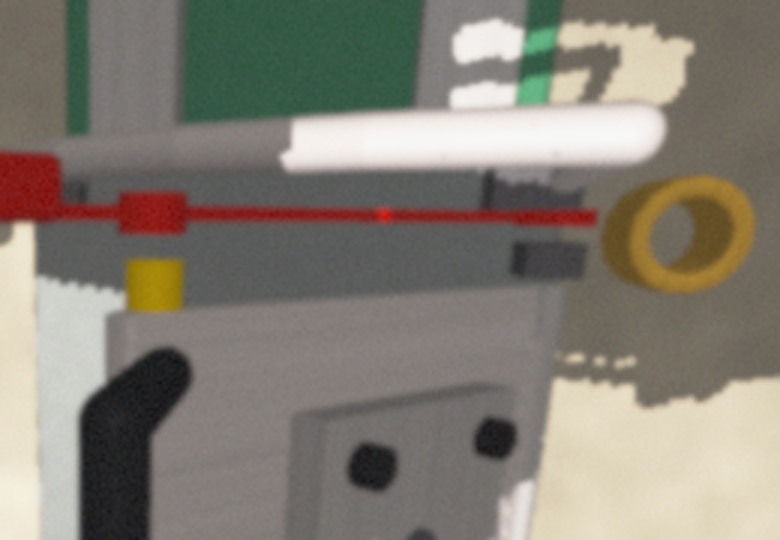

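View pics/sc13.png

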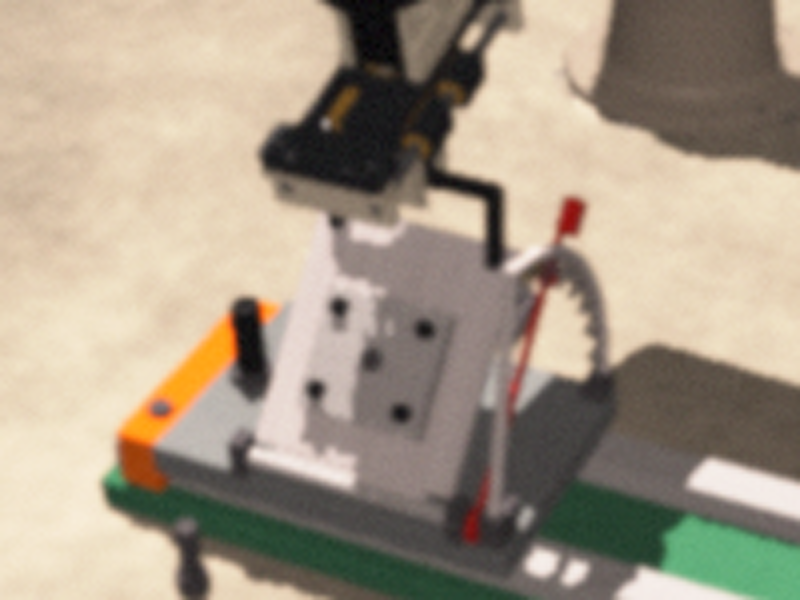

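```bash
python3 - <<'E' | grep -A1 -E "med|dot|index" | grep -v "^\[\["
from cyl import *
c=load("wrist13")
cyl(c,(279,101,304,121),"r",.007,"dot"); cyl(c,(278,122,306,146),"y",.006,"index")
E
python3 -c "
from h import *
o=look('14',('top',)); crop(o['top'],190,140,390,260,4,'pics/tc14.png')"
```

```text
dot
--
med [ 1.105e+02  2.795e+02  3.010e+02  1.460e-02 -1.900e-02  1.876e-01
  8.453e-01  1.493e-01]
index
--
med [ 1.345e+02  2.820e+02  3.000e+02  1.000e-03 -1.820e-02  1.883e-01
  8.520e-01  1.492e-01]
{'time': np.float64(13.4333), 'qpos': array([-0.2415,  0.5794,  1.1755, -0.0148,  1.6102, -0.0632]), 'tool_pos': array([ 0.5719, -0.067 ,  0.2211]), 'tool_rot': array([-2.9175e+00,  5.0000e-04,  1.3936e+00]), 'contact_force': array([-0.2515, -4.7543, -7.2978]), 'opening': np.float64(0.0111)}
```

View pics/tc14.png

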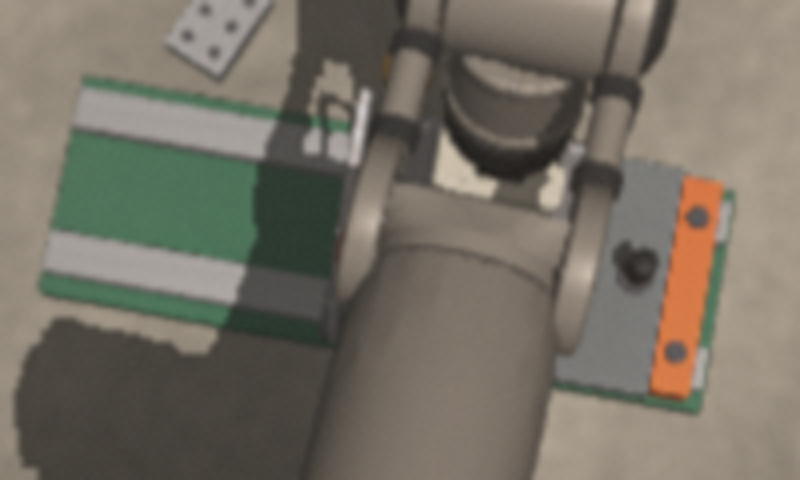

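The index is 0.007 rad above the dot (0.852 against 0.845). There is also a 4.5 N sideways force pushing the carriage away from the stop, so I'll trim both.

jog_arm --series '[[-1,[-0.001,-0.0003,0.0007],[0,0,0]],[-1,[-0.0018,-0.0003,0.0013],[0,0,0]],[-1,[-0.0018,-0.0003,0.0013],[0,0,0]],[-1,[-0.0018,-0.0003,0.0013],[0,0,0]],[-1,[-0.0018,-0.0003,0.0013],[0,0,0]],[-1,[-0.0018,-0.0003,0.0013],[0,0,0]]]'

```text
time: 13.98
tool_pos: [0.5711, -0.0671, 0.2206]
tool_rot: [-2.918, -0.002, 1.395]
contact_force: [-0.4, 5.0, -6.3]
opening: 0.0109
```

```bash
python3 - <<'E' | grep -A1 -E "med|dot|index|time" | grep -v "^\[\["
from cyl import *
o=look("15",("wrist","scene"));c=o["wrist"]
cyl(c,(279,101,304,121),"r",.007,"dot"); cyl(c,(276,122,306,146),"y",.006,"index")
crop(o["scene"],150,130,350,280,4,"pics/sc15.png")
E
```

```text
{'time': np.float64(13.9833), 'qpos': array([-0.243 ,  0.578 ,  1.1794, -0.0131,  1.6078, -0.066 ]), 'tool_pos': array([ 0.5711, -0.0671,  0.2206]), 'tool_rot': array([-2.9176e+00, -1.8000e-03,  1.3945e+00]), 'contact_force': array([-0.3679,  4.98  , -6.3484]), 'opening': np.float64(0.0109)}
dot
--
med [ 1.105e+02  2.810e+02  3.030e+02  1.440e-02 -1.930e-02  1.875e-01
  8.435e-01  1.494e-01]
index
--
med [ 1.345e+02  2.830e+02  3.000e+02  8.000e-04 -1.900e-02  1.878e-01
  8.462e-01  1.492e-01]
```

jog_arm --series '[[-1,[0,0,0],[0,0,0]],[-1,[0,0,0],[0,0,0]],[-1,[0,0,0],[0,0,0]],[-1,[0,0,0],[0,0,0]],[-1,[0,0,0],[0,0,0]],[-1,[0,0,0],[0,0,0]]]'

```text
time: 14.58
tool_pos: [0.5711, -0.0671, 0.2206]
tool_rot: [-2.918, -0.002, 1.394]
contact_force: [-1.1, 6.3, -4.6]
opening: 0.011
```

```bash
python3 - <<'E' | grep -A1 -E "med|dot|index|time|knob|edge" | grep -v "^\[\["
from cyl import *
o=look("16",("wrist","scene","top"));c=o["wrist"]
cyl(c,(279,101,305,121),"r",.007,"dot"); cyl(c,(276,122,306,146),"y",.006,"index")
crop(o["scene"],150,130,350,280,4,"pics/sc16.png"); crop(o["top"],330,170,390,250,8,"pics/tc16.png")
crop(load("top6"),330,170,390,250,8,"pics/tc6b.png")
a=cv2.imread("pics/tc6b.png");b=cv2.imread("pics/tc16.png");cv2.imwrite("pics/cmp.png",cv2.resize(np.hstack([a,b]),None,fx=.8,fy=.8))
E
```

```text
{'time': np.float64(14.5833), 'qpos': array([-0.243 ,  0.5781,  1.1794, -0.0131,  1.6078, -0.0659]), 'tool_pos': array([ 0.5711, -0.0671,  0.2206]), 'tool_rot': array([-2.9176e+00, -1.8000e-03,  1.3944e+00]), 'contact_force': array([-1.1075,  6.2801, -4.6047]), 'opening': np.float64(0.011)}
dot
--
med [ 1.105e+02  2.810e+02  3.020e+02  1.440e-02 -1.930e-02  1.878e-01
  8.448e-01  1.495e-01]
index
--
med [ 1.345e+02  2.830e+02  3.000e+02  8.000e-04 -1.900e-02  1.877e-01
  8.467e-01  1.492e-01]
```

View pics/cmp.png

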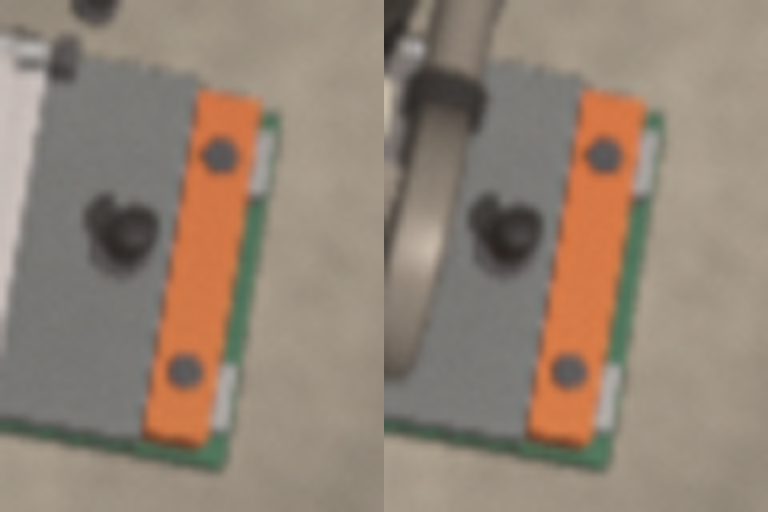

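View pics/sc16.png

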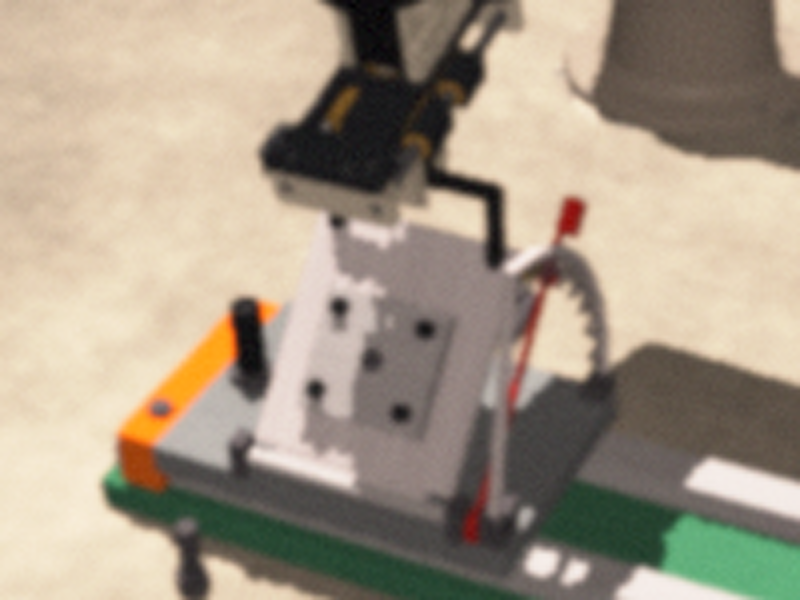

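The before and after top crops show the knob at the same place, (118,235) in both, and the carriage touching the stop with no gap. The index is within 0.002 rad of the dot and the arm is still, so I'm handing in.

```bash
python3 -c "
from cell import job
print(job.hand_in())"
```

```text
the job is handed in; nothing more can be done
None
```

The carriage is home against the orange stop, and the arm is holding the tilt plate still at the red pointer's angle. I handed the job in at about 14.7 s.

- **Carriage:** I gripped the knob and slid it 0.134 m with the plate flat, until the force climbed to 22 N with no further motion. The last top picture shows no gap at the stop and the knob where it was left. The final grip presses it lightly towards the stop, at about 6 N.
- **Plate:** I gripped the bar handle at about its middle and lifted. The last wrist-camera fit put the index at 0.847 rad and the pointer dot at 0.845 rad, a difference of 0.002 rad. The arm held still over the last 0.5 s.
- **Corrections on the way:** My first lift overshot by 0.007 rad and put a 4.7 N sideways push on the carriage away from the stop. I trimmed both, and the carriage showed no movement.
- **Other things:** The pointer's measured angle stayed the same throughout. I did not touch the bystanders, though I did not measure their positions again at the end.
- **Disagreement:** My early estimates of the pointer angle from the scene and top cameras scattered between about 0.74 and 0.93 rad, plus one clearly wrong fit from the top view. I relied on the wrist-camera fit instead.

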